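# Swap the battery packs in the conference charger and start it

### The job

Take every short, old-type battery pack out of the charger and stand it upright in a compartment of the return tray, and set every tall pack that waits on the table into an empty bay of the charger, fully down in the row between its neighbours, without disturbing the tall packs that are already there. Once all of them are in place, press the start button on the end of the charger fully down and let it come up again; leave the paper cups and the bottle standing where they are.

Things in the scene. Friction and masses are not known exactly. Their poses are not given: they have to be found in the camera images.
- charger: light grey seven-bay battery charger, fixed, 74 mm deep (x), 355 mm long (y), origin on its underside, z up. Open trough 62 mm wide inside, floor 8 mm above the table, walls 6 mm thick and 24 mm high; bays 39 mm apart along y, parted only by round floor ribs 5 mm high and wide. Control block 40 mm high, 72 mm long at its +y end; cheek 30 mm high at its -y end
- bay2 (a point): bay 2 of 7, counted from the end away from the control block; bays 1 and 7 always hold tall packs (y = -0.108 m in the charger's frame): the point where the centre of a tall pack lies when it is fully down in this bay, 40 mm above the trough floor, 48 mm above the table. Its axes are the charger's
- bay3 (a point): bay 3 of 7, counted from the end away from the control block; bays 1 and 7 always hold tall packs (y = -0.069 m in the charger's frame): the point where the centre of a tall pack lies when it is fully down in this bay, 40 mm above the trough floor, 48 mm above the table. Its axes are the charger's
- bay4 (a point): bay 4 of 7, counted from the end away from the control block; bays 1 and 7 always hold tall packs (y = -0.030 m in the charger's frame): the point where the centre of a tall pack lies when it is fully down in this bay, 40 mm above the trough floor, 48 mm above the table. Its axes are the charger's
- bay5 (a point): bay 5 of 7, counted from the end away from the control block; bays 1 and 7 always hold tall packs (y = 0.009 m in the charger's frame): the point where the centre of a tall pack lies when it is fully down in this bay, 40 mm above the trough floor, 48 mm above the table. Its axes are the charger's
- bay6 (a point): bay 6 of 7, counted from the end away from the control block; bays 1 and 7 always hold tall packs (y = 0.048 m in the charger's frame): the point where the centre of a tall pack lies when it is fully down in this bay, 40 mm above the trough floor, 48 mm above the table. Its axes are the charger's
- tall1_mid (a point): tall battery pack, dark grey, 80 mm high, 0.22 to 0.37 kg, at first standing on the table before or beside the charger, to be set in a bay with its width across the trough (three or four of tall1 to tall4 are there); 56 mm wide (x), 34 mm thick (y), on a foot 50 x 30 x 8 mm high. Point: its centre, half-way up; z to its top
- tall2_mid (a point): tall battery pack, dark grey, 80 mm high, 0.22 to 0.37 kg, at first standing on the table before or beside the charger, to be set in a bay with its width across the trough (three or four of tall1 to tall4 are there); 56 mm wide (x), 34 mm thick (y), on a foot 50 x 30 x 8 mm high. Point: its centre, half-way up; z to its top
- tall3_mid (a point): tall battery pack, dark grey, 80 mm high, 0.22 to 0.37 kg, at first standing on the table before or beside the charger, to be set in a bay with its width across the trough (three or four of tall1 to tall4 are there); 56 mm wide (x), 34 mm thick (y), on a foot 50 x 30 x 8 mm high. Point: its centre, half-way up; z to its top
- tall4_mid (a point): tall battery pack, dark grey, 80 mm high, 0.22 to 0.37 kg, at first standing on the table before or beside the charger, to be set in a bay with its width across the trough (three or four of tall1 to tall4 are there); 56 mm wide (x), 34 mm thick (y), on a foot 50 x 30 x 8 mm high. Point: its centre, half-way up; z to its top
- short1_mid (a point): short old-type battery pack, dark grey, 58 mm high, 0.16 to 0.26 kg, at first in a bay of the charger with its centre 37 mm above the table (two or three of short1 to short4 are there, the bays of the others are empty); 56 mm wide (x), 34 mm thick (y), on a foot 50 x 30 x 8 mm high. Point: its centre, half-way up; z to its top
- short2_mid (a point): short old-type battery pack, dark grey, 58 mm high, 0.16 to 0.26 kg, at first in a bay of the charger with its centre 37 mm above the table (two or three of short1 to short4 are there, the bays of the others are empty); 56 mm wide (x), 34 mm thick (y), on a foot 50 x 30 x 8 mm high. Point: its centre, half-way up; z to its top
- short3_mid (a point): short old-type battery pack, dark grey, 58 mm high, 0.16 to 0.26 kg, at first in a bay of the charger with its centre 37 mm above the table (two or three of short1 to short4 are there, the bays of the others are empty); 56 mm wide (x), 34 mm thick (y), on a foot 50 x 30 x 8 mm high. Point: its centre, half-way up; z to its top
- short4_mid (a point): short old-type battery pack, dark grey, 58 mm high, 0.16 to 0.26 kg, at first in a bay of the charger with its centre 37 mm above the table (two or three of short1 to short4 are there, the bays of the others are empty); 56 mm wide (x), 34 mm thick (y), on a foot 50 x 30 x 8 mm high. Point: its centre, half-way up; z to its top
- kept1_mid (a point): tall battery pack, dark grey, 80 mm high, already in a bay of the charger, width across the trough, 5 mm from its neighbours, to be left there; 56 mm wide (x), 34 mm thick (y), on a foot 50 x 30 x 8 mm high. Point: its centre, half-way up; z to its top
- kept2_mid (a point): tall battery pack, dark grey, 80 mm high, already in a bay of the charger, width across the trough, 5 mm from its neighbours, to be left there; 56 mm wide (x), 34 mm thick (y), on a foot 50 x 30 x 8 mm high. Point: its centre, half-way up; z to its top
- kept3_mid (a point): tall battery pack, dark grey, 80 mm high, already in a bay of the charger, width across the trough, 5 mm from its neighbours, to be left there; 56 mm wide (x), 34 mm thick (y), on a foot 50 x 30 x 8 mm high. Point: its centre, half-way up; z to its top
- tray_floor (a point): centre of the inner floor (4 mm above the table) of the open grey return tray, a loose tray of 0.9 kg, 165 mm along x, 172 mm along y, rim 28 mm above the table; two walls 4 mm thick and 24 mm above the table part it into three compartments side by side along y, each 52 mm wide in y and 157 mm long in x, centres at y = -56, 0 and 56 mm; z up
- start (a joint): how far the start button is pressed in: 0 up, 0.006 m fully down; a spring brings it back; fully down takes about 5 N
- cup1: a brown paper cup with a dark red band, 76 mm across, 88 mm high, standing right of the charger; origin at the centre of its underside; a bystander
- cup2: a like paper cup standing beyond the return tray; a bystander
- bottle: a dark bottle, 74 mm across, 190 mm high, standing behind the charger; origin at the centre of its underside; a bystander
- start_top (a point): the centre of the top of the round grey start button (30 mm across, in a black collar 46 mm across) on top of the charger's control block, 62 mm above the table when up; pressed straight down. Its centre is 55 mm along y from the centre of bay 7

How it is judged:
On the way, in this order (a step that is already met when the one before it is completed fails the run):
1. every short pack stands in the return tray and every waiting tall pack is fully down in a bay (x of short1_mid in the frame of tray_floor between -0.078 and 0.078 m and y of short1_mid in the frame of tray_floor between -0.082 and 0.082 m and z of each of short1_mid, short2_mid, short3_mid, short4_mid in the frame of tray_floor below 0.034 m and angle between each of short1_mid, short2_mid, short3_mid, short4_mid's own z axis and vertical below 0.15 rad and x of short2_mid in the frame of tray_floor between -0.078 and 0.078 m and y of short2_mid in the frame of tray_floor between -0.082 and 0.082 m and x of short3_mid in the frame of tray_floor between -0.078 and 0.078 m and y of short3_mid in the frame of tray_floor between -0.082 and 0.082 m and x of short4_mid in the frame of tray_floor between -0.078 and 0.078 m and y of short4_mid in the frame of tray_floor between -0.082 and 0.082 m and (horizontal distance between tall1_mid and bay2 below 0.008 m or horizontal distance between tall1_mid and bay3 below 0.008 m or horizontal distance between tall1_mid and bay4 below 0.008 m or horizontal distance between tall1_mid and bay5 below 0.008 m or horizontal distance between tall1_mid and bay6 below 0.008 m) and z of tall1_mid in the frame of charger between 0.044 and 0.0515 m and angle between each of tall1_mid, tall2_mid, tall3_mid, tall4_mid's own z axis and vertical below 0.07 rad and angle between the x axis of each of tall1_mid, tall2_mid, tall3_mid, tall4_mid and the x axis of charger, either way round below 0.15 rad and (horizontal distance between tall2_mid and bay2 below 0.008 m or horizontal distance between tall2_mid and bay3 below 0.008 m or horizontal distance between tall2_mid and bay4 below 0.008 m or horizontal distance between tall2_mid and bay5 below 0.008 m or horizontal distance between tall2_mid and bay6 below 0.008 m) and z of tall2_mid in the frame of charger between 0.044 and 0.0515 m and (horizontal distance between tall3_mid and bay2 below 0.008 m or horizontal distance between tall3_mid and bay3 below 0.008 m or horizontal distance between tall3_mid and bay4 below 0.008 m or horizontal distance between tall3_mid and bay5 below 0.008 m or horizontal distance between tall3_mid and bay6 below 0.008 m) and z of tall3_mid in the frame of charger between 0.044 and 0.0515 m and (horizontal distance between tall4_mid and bay2 below 0.008 m or horizontal distance between tall4_mid and bay3 below 0.008 m or horizontal distance between tall4_mid and bay4 below 0.008 m or horizontal distance between tall4_mid and bay5 below 0.008 m or horizontal distance between tall4_mid and bay6 below 0.008 m) and z of tall4_mid in the frame of charger between 0.044 and 0.0515 m), for 0.2 s.
2. then the start button is pressed fully down (value of joint start above 0.0052 m), for 0.05 s.
3. and let up again (value of joint start below 0.0012 m), for 0.2 s.
At the end, for the whole second after the job is handed in: Short packs upright (0.15 rad) in the tray; waiting tall packs down in bays (8 mm in plan, 3.5 mm high, tilt 0.07, yaw 0.15 rad), all at rest; tall packs already there within 8 mm, upright; then start pressed (5.2 of 6 mm) and up again; cups and bottle upright within 30 mm of their places (all of step 1 and distance of each of kept1_mid, kept2_mid, kept3_mid from where it was at the start of the episode below 0.008 m and angle between each of kept1_mid, kept2_mid, kept3_mid's own z axis and vertical below 0.07 rad and linear speed of each of short1, short2, short3, short4, tall1, tall2, tall3, tall4 below 0.01 m/s and value of joint start below 0.0012 m and distance of each of cup1, cup2, bottle from where it was at the start of the episode below 0.03 m and angle between each of cup1, cup2, bottle's own z axis and vertical below 0.2 rad); the robot touches nothing.
It fails at once if a tall pack that was already in the charger is shifted, tipped or lifted by more than 10 mm ((distance of kept1_mid from where it was at the start of the episode above 0.01 m or angle between kept1_mid's own z axis and vertical above 0.2 rad) or (distance of kept2_mid from where it was at the start of the episode above 0.01 m or angle between kept2_mid's own z axis and vertical above 0.2 rad) or (distance of kept3_mid from where it was at the start of the episode above 0.01 m or angle between kept3_mid's own z axis and vertical above 0.2 rad)).
It fails at once if a cup or the bottle is knocked over (angle between any of cup1, cup2, bottle's own z axis and vertical above 0.6 rad).
Of short1, short2, short3, short4 only 2 to 3 are there at a start; the rules pass over those that are not, and their reading is None.
Of tall1, tall2, tall3, tall4 only 3 to 4 are there at a start; the rules pass over those that are not, and their reading is None.
At some moment in a run one of tray may be knocked a few centimetres aside while the robot is not near it.
It also fails if it takes over 210 s, if anything falls off the work surface, if the arm or the gripper's body presses on something with over 40 N, if the wrist force passes 120 N, or if a joint passes its speed limit or range.

### The arm

A 7-joint arm with a two-finger parallel gripper is mounted at the origin on the work surface. World frame = base frame: x ahead of the robot, y to its left, z up, the work surface at z = 0. Lengths are in m, angles in rad, forces in N, time in s.
With the tool pointing down it reaches from about 0.4 to 0.85 m from the base axis. Payload 4.5 kg.
Tool frame: the origin (TCP) lies midway between the tips of the shut fingers; the grasp point (between the pads) lies robot.pinch_z behind it (robot.pinch_z is the distance from the TCP to the grasp point, in m); y points along the fingers, z is the direction in which the jaws open and shut, and the axes are right-handed (so a half turn about y gives the same grasp; the last joint's range is limited). The gripper opens to 85 mm and grips with 20 to 120 N. Pads are 22 mm wide; open, the fingers measure 114 mm over their backs; the gripper's body (76 mm by 85 mm) begins 54 mm behind the grasp point. The pads swing forward as they close: fully open they stand 13 mm farther back than shut.
Start: joints at [1.324, 0.689, -0.195, 1.565, 0.157, 0.902, -0.215], TCP at [0.173, -0.601, 0.231] pointing down, gripper open.
Joint ranges: [-3.01, 3.01], [-0.46, 2.08], [-1.47, 1.51], [0.13, 2.56], [-1, 4.14], [0.04, 2.09], [-2.66, 2.66]. Speed limits (rad/s): [2.57, 2.57, 3.14, 3.14, 3.14, 3.14, 3.14].

### API

Orientations are given as a 3x3 rotation matrix whose columns are the frame's x, y, z axes.
In Python, from station import robot gives the robot as it stands.
- The arm moves only by the tool move_arm, never from a script. Its arguments are lists of equal length, an entry for each row: "translation": the shift along the tool's x, y, z in units of 30 mm (1.0 is 30 mm), a list of three; "rotation": the turn, a rotation vector about the tool's x, y, z in units of 5 degrees (1.0 is 5 degrees), a list of three; "claw": the opening, from 0 (shut) to 1 (fully open). In form: {"translation": [[tx, ty, tz], ...], "rotation": [[wx, wy, wz], ...], "claw": [claw, ...]}. A call has 1 to 8 rows; each row shifts and turns the commanded pose from where the row before left it, along the tool's axes as they then stand; what a row does not reach is not made up. A row lasts 1/12 s, in which the tool goes at most 41.7 mm and 7.16 degrees, less where a joint would pass 70% of its speed; a pose out of reach is approached as far as the arm can. A call is refused whole if a number of a shift passes 1 or a number of a turn 1, either way. A call with a gripper value outside its range is refused whole. The fingers move at their own pace and stop on an object; "force" is the grip in N (left out, the last holds). Time passes only in rows, so rows that do not move let the fingers close. It gives the time, the measured TCP pose, the force and the opening at its end, in the units of the state.
- robot.get_state(): the state, without advancing time (a new reading comes with each control period).
- robot.read_camera(name): name is "scene" or "top" or "wrist"; returns the picture (384x512x3 uint8, red, green, blue); there is no depth.
- robot.camera_model(name): a dict with "camera_matrix" (3x3 intrinsics, pixels), "dist" ([k1, k2, p1, p2, k3] as OpenCV has them; the pictures are not rectified), "R" (3x3) and "t" (3): a world point X has camera coordinates R X + t. Camera axes: x right, y down, z forward; pixel columns grow to the right and rows downward; lengths in m; the calibration is good to about 2 mm. A picture is of the moment at which its call begins: read the wrist's pose just before it. camera_model takes no time and is no camera call; for the wrist camera it gives the pose at the moment of the call.
- robot.job_done(): hands the job in, once; it reports no verdict.
Trained networks look in the newest picture that a camera, given by its name, has taken for a name from the list of things; names that differ only in an ending like _2 or _b are one class to them, and where a whole thing is asked for, a point or a joint stands for the part that bears it (a point fixed in the world has none). Each returns a list of dicts, best first, with "score" (0 to 1); they miss things now and then, are a little off and sometimes report something else, mostly with a low value. They report only what shows in the picture. A call takes as long as a camera call.
- robot.spot_in(name, camera): "location" ([column, row] in pixels, amid what is visible of it).
The state is a dict: "time": time; "joints": joint angles; "qvel": joint speeds; "tau": joint torques, N m; "tool_pos": TCP position; "ee_rot": TCP orientation; "wrist_force": force on the tool from outside, world axes, zero at the start; "moment": the same for the moment, N m; "grip_width": finger opening in m.
Only numpy, scipy, OpenCV 4.12 (cv2) and the standard library are available. Lean on these libraries where they do the work, as an engineer would, in place of code of your own. Each camera call takes 0.05 s, during which the arm holds its last target.

## Working session

There is one attempt and no reset: what is moved stays moved. The work goes in short steps, Python scripts to look and compute and a tool call to move; the robot and the scene stay as the last step left them, time stands still between calls to the robot, and variables do not carry over. Pictures are saved under pics/ and viewed, and the job is handed in when it is done.

Besides the shell and the picture viewer there is one more tool, called after ">>>" in YAML: its name, and indented under it one key for each argument. move_arm: Moves the arm, as the interface text tells. Its arguments: {"type":"object","properties":{"translation":{"type":"array","items":{"type":"array","items":{"type":"number"}}},"rotation":{"type":"array","items":{"type":"array","items":{"type":"number"}}},"claw":{"type":"array","items":{"type":"number"}},"force":{"type":"number"}},"required":["translation","rotation","claw"]}

```bash
ls; mkdir -p pics; cat > h.py <<'E'
import numpy as np, cv2
from station import robot
def pic(cam,fn):
    im=robot.read_camera(cam); cv2.imwrite('pics/'+fn,im[:,:,::-1]); return im
def proj(P,cam):
    m=robot.camera_model(cam); R=np.array(m['R']);t=np.array(m['t'])
    p,_=cv2.projectPoints(np.array(P,float).reshape(-1,1,3),cv2.Rodrigues(R)[0],t,np.array(m['camera_matrix']),np.array(m['dist'])); return p[:,0]
def back(uv,cam,z,m=None):
    m=m or robot.camera_model(cam); R=np.array(m['R']);t=np.array(m['t'])
    n=cv2.undistortPoints(np.array(uv,float).reshape(-1,1,2),np.array(m['camera_matrix']),np.array(m['dist']))[:,0]
    C=-R.T@t; d=np.c_[n,np.ones(len(n))]@R
    return C+d*((z-C[2])/d[:,2])[:,None]
E
python3 - <<'E'
from h import *
s=robot.get_state(); print(s['time'],s['tool_pos'],np.round(s['ee_rot'],3),s['grip_width'],robot.pinch_z)
for c in ['scene','top','wrist']:
    pic(c,c+'0.png'); m=robot.camera_model(c); print(c,np.round(m['R'],3).tolist(),m['t'],m['camera_matrix'],m['dist'])
E
```

```text
pics
0.0 [ 0.17298978 -0.59989765  0.23046031] [[-0.961 -0.001  0.277]
 [-0.277  0.002 -0.961]
 [ 0.    -1.    -0.002]] 0.08548994959686568 0.0187
scene [[-0.147, 0.989, 0.015], [0.811, 0.13, -0.57], [-0.566, -0.072, -0.821]] [ 0.0770436  -0.45783604  1.61856459] [[401.76062576   0.         255.30205504]
 [  0.         401.76062576 189.40623641]
 [  0.           0.           1.        ]] [-0.08151719  0.          0.          0.          0.        ]
top [[0.02, -1.0, 0.008], [-0.983, -0.021, -0.184], [0.184, -0.004, -0.983]] [-0.01561348  0.59530241  1.24841292] [[432.63032743   0.         253.62872546]
 [  0.         432.63032743 189.87175197]
 [  0.           0.           1.        ]] [0.01740684 0.         0.         0.         0.        ]
wrist [[0.277, -0.961, -0.002], [-0.913, -0.264, 0.312], [-0.3, -0.084, -0.95]] [-0.62336966 -0.04150575  0.38057698] [[336.72542305   0.         259.90665487]
 [  0.         336.72542305 186.95023666]
 [  0.           0.           1.        ]] [-0.08258566  0.          0.          0.          0.        ]
```

View pics/scene0.png

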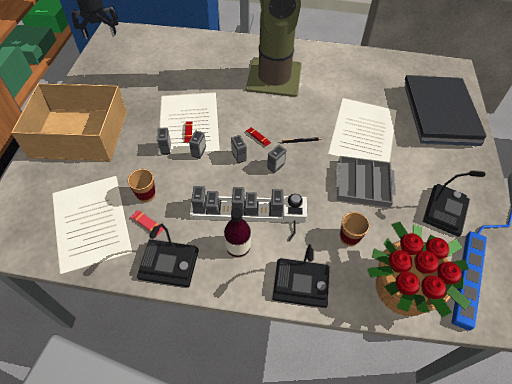

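View pics/top0.png

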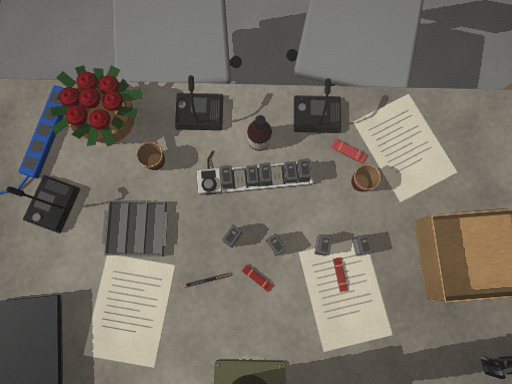

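View pics/wrist0.png

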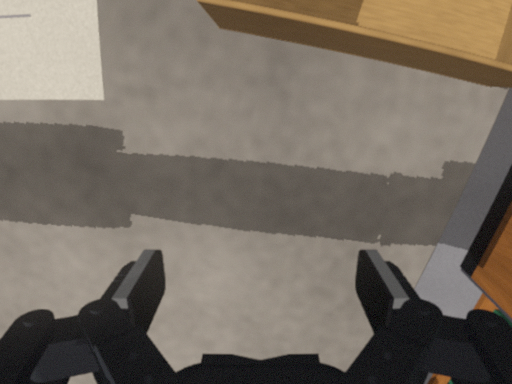

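```bash
python3 - <<'E'
import cv2
t=cv2.imread('pics/top0.png');s=cv2.imread('pics/scene0.png')
cv2.imwrite('pics/t_ch.png',cv2.resize(t[140:210,190:330],None,fx=5.6,fy=5.6,interpolation=cv2.INTER_CUBIC))
cv2.imwrite('pics/t_w.png',cv2.resize(t[190:290,90:390],None,fx=2.6,fy=2.6,interpolation=cv2.INTER_CUBIC))
cv2.imwrite('pics/s_ch.png',cv2.resize(s[120:230,140:320],None,fx=4.4,fy=4.4,interpolation=cv2.INTER_CUBIC))
E
```

```text
(no output)
```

View pics/t_ch.png

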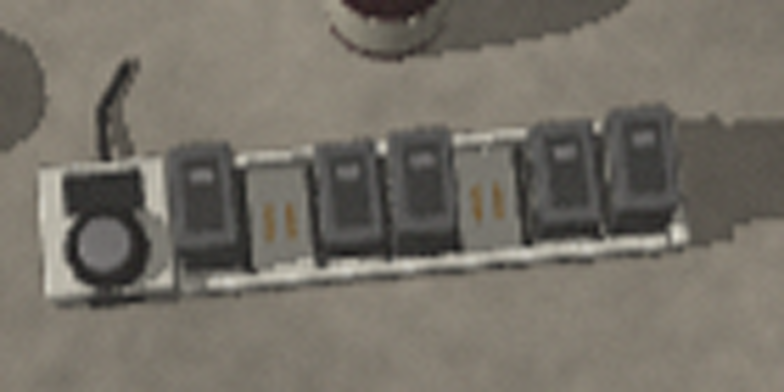

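View pics/t_w.png

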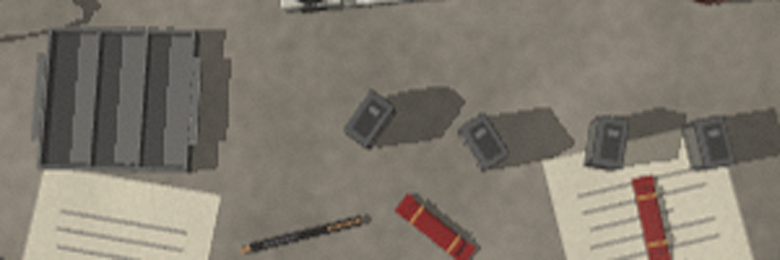

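View pics/s_ch.png

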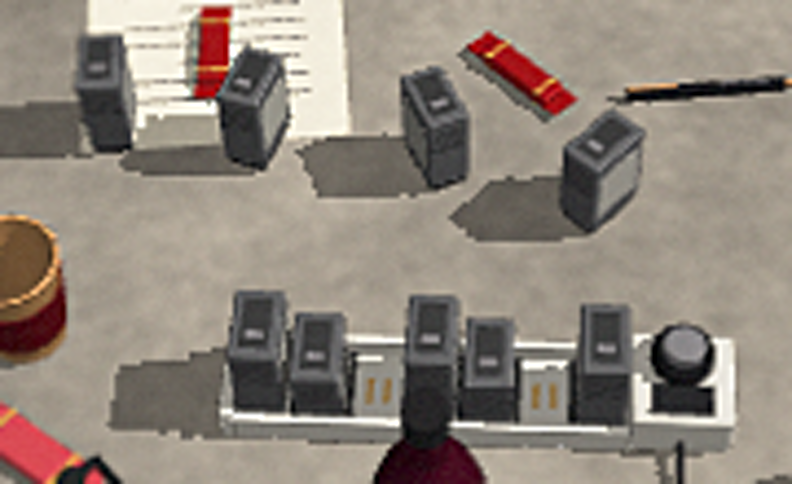

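```bash
python3 - <<'E'
from h import *
Z={'tall1_mid':.04,'short1_mid':.037,'kept1_mid':.048,'charger':.02,'start_top':.062,'tray_floor':.014,'cup1':.044,'cup2':.044,'bottle':.095}
for c in ['top','scene']:
    robot.read_camera(c)
    for n,z in Z.items():
        for r in robot.spot_in(n,c)[:8]:
            if r['score']>.2: print(c,n,round(r['score'],2),np.round(r['location'],1),np.round(back([r['location']],c,z)[0],3))
print(robot.get_state()['time'])
print(np.round(back([(232,229),(273,237),(324,237),(363,240)],'top',.08),3))
E
```

```text
top tall1_mid 0.66 [227.3 232.4] [0.467 0.073 0.04 ]
top kept1_mid 0.65 [303.  170.5] [ 0.66  -0.153  0.048]
top charger 0.71 [235.1 184. ] [0.619 0.054 0.02 ]
top start_top 0.65 [205.5 188.4] [0.596 0.141 0.062]
top tray_floor 0.83 [135.8 229.1] [0.474 0.353 0.014]
top cup1 0.95 [152.5 158. ] [0.691 0.309 0.044]
top cup1 0.77 [363.7 178.9] [ 0.639 -0.339  0.044]
top cup2 0.95 [152.5 158. ] [0.691 0.309 0.044]
top cup2 0.77 [363.7 178.9] [ 0.639 -0.339  0.044]
top bottle 0.96 [258.5 137.8] [ 0.747 -0.015  0.095]
top bottle 0.6 [367.3 178.2] [ 0.63  -0.337  0.095]
scene tall1_mid 0.93 [276.9 160.8] [0.467 0.063 0.04 ]
scene kept1_mid 0.86 [199.6 196.9] [ 0.651 -0.153  0.048]
scene charger 0.82 [267.7 211. ] [0.651 0.057 0.02 ]
scene charger 0.74 [161.7 140.3] [ 0.423 -0.344  0.02 ]
scene start_top 0.63 [295.4 199.3] [0.623 0.136 0.062]
scene tray_floor 0.71 [364.4 180.2] [0.48  0.355 0.014]
scene tray_floor 0.69 [238.2 197.8] [ 0.613 -0.041  0.014]
scene cup1 0.72 [352.9 227.5] [0.683 0.313 0.044]
scene cup1 0.59 [145.  187.9] [ 0.642 -0.33   0.044]
scene cup2 0.72 [352.9 227.5] [0.683 0.313 0.044]
scene cup2 0.59 [145.  187.9] [ 0.642 -0.33   0.044]
scene bottle 0.9 [238.2 235.2] [ 0.787 -0.009  0.095]
scene bottle 0.49 [145.8 186.1] [ 0.668 -0.308  0.095]
1.15
[[ 0.474  0.057  0.08 ]
 [ 0.453 -0.062  0.08 ]
 [ 0.456 -0.21   0.08 ]
 [ 0.45  -0.323  0.08 ]]
```

```bash
cat >> h.py <<'E'
import json
from scipy.spatial.transform import Rotation as Ro
def Rtool(yaw):  # tool y down, tool z at world yaw
    z=np.array([np.cos(yaw),np.sin(yaw),0]);y=np.array([0,0,-1.]);return np.c_[np.cross(y,z),y,z]
def plan(pos,yaw,rate=1.0,claw=None,start=None,dec=2):
    s=robot.get_state(); p=np.array(s['tool_pos']);R=np.array(s['ee_rot'])
    if start: p,R=start
    T=Rtool(yaw); d=np.array(pos)-p; rv=(R.T@T); rv=Ro.from_matrix(rv).as_rotvec()
    print('at',np.round(p,4),'d_world mm',np.round(d*1e3,1),'rotvec deg',np.round(np.degrees(rv),2))
    n=1
    # number of rows
    while True:
        rows=[];pp=p.copy();RR=R.copy();ok=True
        for i in range(n):
            k=n-i
            t=np.round(RR.T@((np.array(pos)-pp)/k)/.03,dec)
            w=np.round(Ro.from_matrix(RR.T@T).as_rotvec()/k/np.radians(5),dec)
            if abs(t).max()>rate or abs(w).max()>1 or np.linalg.norm(t)>1.38*rate: ok=False;break
            rows.append((t.tolist(),w.tolist()))
            pp=pp+RR@t*.03; RR=RR@Ro.from_rotvec(w*np.radians(5)).as_matrix()
        if ok: break
        n+=1
    for i in range(0,n,8):
        c=rows[i:i+8]
        print(json.dumps({"translation":[a for a,_ in c],"rotation":[b for _,b in c]}),len(c))
    return pp,RR
E
python3 - <<'E'
from h import *
a=plan([.40,-.3,.36],-.6)
plan([.60,0.02,.34],0,start=a)
E
```

```text
at [ 0.1732 -0.6006  0.2313] d_world mm [226.8 300.6 128.7] rotvec deg [-1.000e-02 -3.953e+01  0.000e+00]
{"translation": [[-0.77, -0.33, -0.58], [-0.8, -0.33, -0.54], [-0.83, -0.33, -0.49], [-0.85, -0.33, -0.45], [-0.88, -0.33, -0.4], [-0.9, -0.33, -0.36], [-0.92, -0.33, -0.31], [-0.93, -0.33, -0.26]], "rotation": [[-0.0, -0.61, 0.0], [-0.0, -0.61, 0.0], [-0.0, -0.61, 0.0], [-0.0, -0.61, 0.0], [-0.0, -0.61, 0.0], [-0.0, -0.61, 0.0], [-0.0, -0.61, 0.0], [-0.0, -0.61, 0.0]]} 8
{"translation": [[-0.94, -0.33, -0.21], [-0.95, -0.33, -0.16], [-0.96, -0.33, -0.1], [-0.96, -0.33, -0.06], [-0.97, -0.33, -0.0]], "rotation": [[-0.0, -0.61, 0.0], [-0.0, -0.6, 0.0], [-0.0, -0.61, 0.0], [-0.0, -0.6, 0.0], [-0.0, -0.61, 0.0]]} 5
at [ 0.4  -0.3   0.36] d_world mm [200. 320. -20.] rotvec deg [-0.000e+00 -3.436e+01  1.000e-02]
{"translation": [[-0.97, 0.05, -0.04], [-0.97, 0.05, 0.0], [-0.97, 0.05, 0.05], [-0.96, 0.05, 0.09], [-0.96, 0.05, 0.14], [-0.95, 0.05, 0.18], [-0.94, 0.05, 0.23], [-0.93, 0.05, 0.27]], "rotation": [[-0.0, -0.53, 0.0], [-0.0, -0.53, 0.0], [-0.0, -0.53, 0.0], [-0.0, -0.53, 0.0], [-0.0, -0.53, 0.0], [-0.0, -0.53, 0.0], [-0.0, -0.53, 0.0], [-0.0, -0.53, 0.0]]} 8
{"translation": [[-0.91, 0.05, 0.31], [-0.9, 0.05, 0.36], [-0.88, 0.06, 0.4], [-0.86, 0.05, 0.43], [-0.84, 0.06, 0.48]], "rotation": [[-0.0, -0.53, 0.0], [-0.0, -0.53, 0.0], [-0.0, -0.52, 0.0], [-0.0, -0.53, 0.0], [-0.0, -0.52, 0.0]]} 5
```

>>> move_arm:
  translation:
    - [-0.8,-0.3,-0.6]
    - [-0.8,-0.3,-0.55]
    - [-0.8,-0.3,-0.5]
    - [-0.85,-0.3,-0.45]
    - [-0.9,-0.3,-0.4]
    - [-0.9,-0.3,-0.35]
    - [-0.9,-0.3,-0.3]
    - [-0.9,-0.3,-0.25]
  rotation:
    - [0,-0.6,0]
    - [0,-0.6,0]
    - [0,-0.6,0]
    - [0,-0.6,0]
    - [0,-0.6,0]
    - [0,-0.6,0]
    - [0,-0.6,0]
    - [0,-0.6,0]
  claw: [1,1,1,1,1,1,1,1]

```text
time: 1.82
tool_pos: [0.3135, -0.4148, 0.3039]
ee_rot: [[-0.763, 0.0, 0.646], [-0.646, -0.0, -0.763], [0.0, -1.0, 0.0]]
wrist_force: [0.1, -0.3, 0.6]
grip_width: 0.0851
```

>>> move_arm:
  translation:
    - [-0.95,-0.3,-0.2]
    - [-0.95,-0.3,-0.15]
    - [-0.95,-0.3,-0.1]
    - [-0.95,-0.3,-0.05]
    - [-0.95,-0.3,0]
    - [-0.95,0,0]
    - [-0.95,0,0]
    - [-0.95,0,0.05]
  rotation:
    - [0,-0.6,0]
    - [0,-0.6,0]
    - [0,-0.6,0]
    - [0,-0.6,0]
    - [0,-0.6,0]
    - [0,-0.6,0]
    - [0,-0.6,0]
    - [0,-0.6,0]
  claw: [1,1,1,1,1,1,1,1]

```text
time: 2.48
tool_pos: [0.4482, -0.2299, 0.3487]
ee_rot: [[-0.435, 0.001, 0.9], [-0.9, -0.001, -0.435], [0.0, -1.0, 0.001]]
wrist_force: [0.1, 0.5, -0.3]
grip_width: 0.0853
```

```bash
python3 - <<'E'
from h import *
plan([.60,0.02,.34],0)
E
```

```text
at [ 0.4482 -0.2299  0.3487] d_world mm [151.8 249.9  -8.7] rotvec deg [-5.000e-02 -2.578e+01  2.000e-02]
{"translation": [[-0.97, 0.03, 0.09], [-0.96, 0.03, 0.14], [-0.96, 0.03, 0.18], [-0.95, 0.03, 0.22], [-0.94, 0.03, 0.27], [-0.92, 0.03, 0.31], [-0.91, 0.03, 0.35], [-0.89, 0.03, 0.39]], "rotation": [[-0.0, -0.52, 0.0], [-0.0, -0.52, 0.0], [-0.0, -0.51, 0.0], [-0.0, -0.52, 0.0], [-0.0, -0.51, 0.0], [-0.0, -0.52, 0.0], [-0.0, -0.51, 0.0], [-0.0, -0.52, 0.0]]} 8
{"translation": [[-0.88, 0.02, 0.43], [-0.86, 0.03, 0.46]], "rotation": [[-0.0, -0.51, 0.0], [-0.01, -0.52, 0.01]]} 2
```

>>> move_arm:
  translation:
    - [-0.95,0,0.1]
    - [-0.95,0,0.15]
    - [-0.95,0,0.2]
    - [-0.95,0,0.25]
    - [-0.95,0,0.3]
    - [-0.9,0,0.35]
    - [-0.9,0,0.35]
    - [-0.9,0,0.4]
  rotation:
    - [0,-0.6,0]
    - [0,-0.6,0]
    - [0,-0.6,0]
    - [0,-0.6,0]
    - [0,-0.6,0]
    - [0,-0.6,0]
    - [0,-0.8,0]
    - [0,-0.8,0]
  claw: [1,1,1,1,1,1,1,1]

```text
time: 3.15
tool_pos: [0.5683, -0.03, 0.3483]
ee_rot: [[0.004, 0.0, 1.0], [-1.0, -0.001, 0.004], [0.001, -1.0, 0.0]]
wrist_force: [0.3, -1.0, 0.5]
grip_width: 0.0854
```

>>> move_arm:
  translation:
    - [0,0,0]
    - [0,0,0]
  rotation:
    - [0,0,0]
    - [0,0,0]
  claw: [1,1]

```text
time: 3.32
tool_pos: [0.5681, -0.0287, 0.3482]
ee_rot: [[0.005, 0.0, 1.0], [-1.0, 0.001, 0.005], [-0.001, -1.0, 0.0]]
wrist_force: [0.5, 0.6, 0.3]
grip_width: 0.0852
```

```bash
python3 - <<'E'
from h import *
s=robot.get_state(); print(np.round(s['joints'],3))
m=robot.camera_model('wrist'); json.dump({k:np.array(v).tolist() for k,v in m.items()},open('w1.json','w'))
R=np.array(m['R']);print(-R.T@np.array(m['t']))
im=pic('wrist','w1.png')
E
```

```text
[ 0.33   0.538 -0.611  1.559  0.327  1.149 -0.344]
[0.56692886 0.05113368 0.49081506]
```

View pics/w1.png

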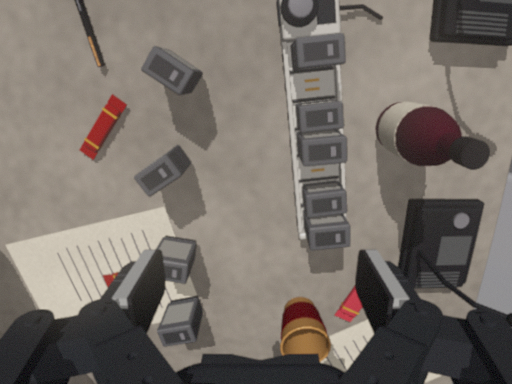

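```bash
python3 - <<'E'
import cv2
t=cv2.imread('pics/w1.png')
def crop(x0,x1,y0,y1,f,fn):
    c=cv2.resize(t[y0:y1,x0:x1],None,fx=f,fy=f,interpolation=cv2.INTER_CUBIC)
    for i in range(x0,x1,10): 
        cv2.line(c,(int((i-x0)*f),0),(int((i-x0)*f),6),(0,255,255),1); cv2.putText(c,str(i),(int((i-x0)*f),16),0,.33,(0,255,255),1)
    for i in range(y0,y1,10): 
        cv2.line(c,(0,int((i-y0)*f)),(6,int((i-y0)*f)),(0,255,255),1); cv2.putText(c,str(i),(8,int((i-y0)*f)+4),0,.33,(0,255,255),1)
    cv2.imwrite('pics/'+fn,c)
crop(260,370,0,100,6,'c1.png'); crop(260,370,90,180,6,'c2.png'); crop(260,370,160,260,6,'c3.png')
crop(125,215,35,125,6,'c4.png');crop(125,215,135,225,6,'c5.png');crop(125,225,225,325,6,'c6.png')
crop(125,225,270,360,6,'c7.png')
E
```

```text
(no output)
```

View pics/c1.png

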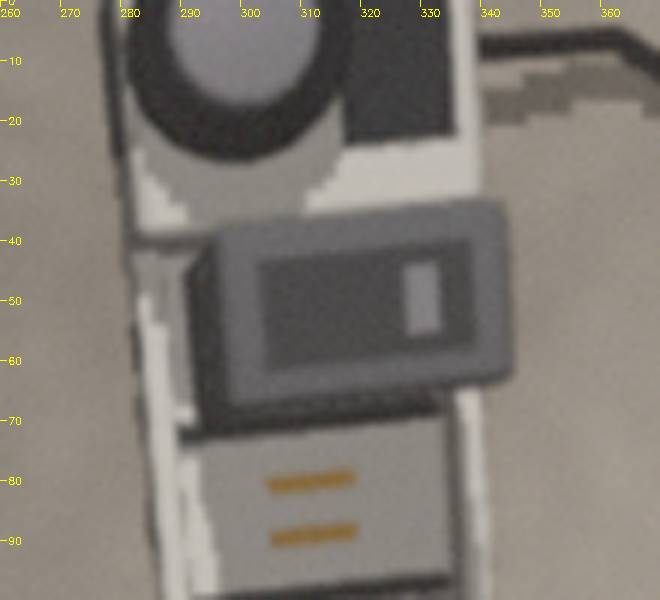

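View pics/c2.png

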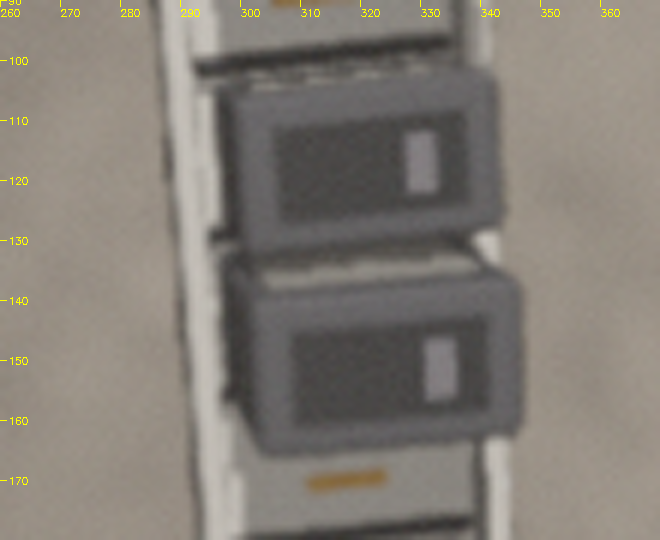

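View pics/c3.png

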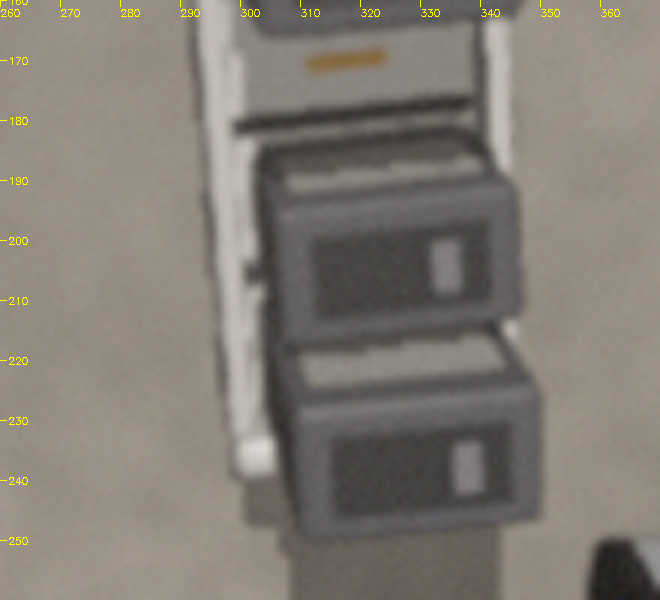

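View pics/c4.png

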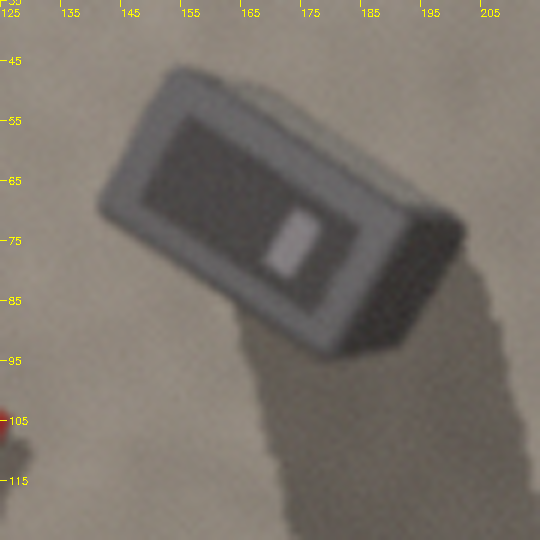

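View pics/c5.png

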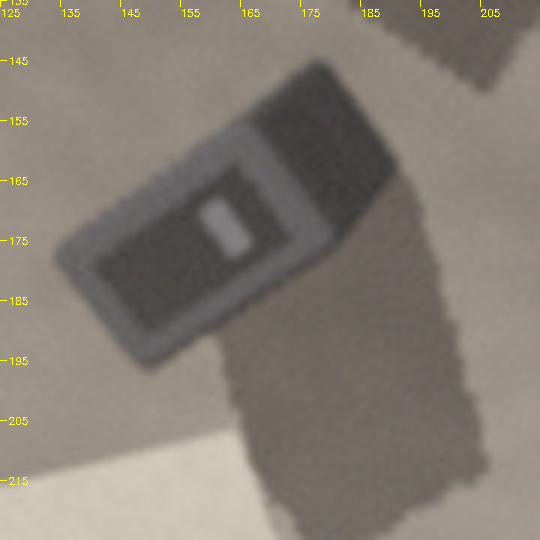

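View pics/c6.png

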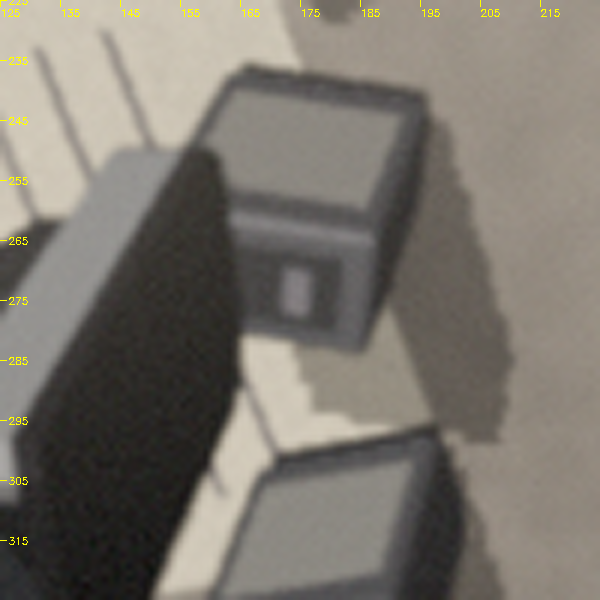

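View pics/c7.png

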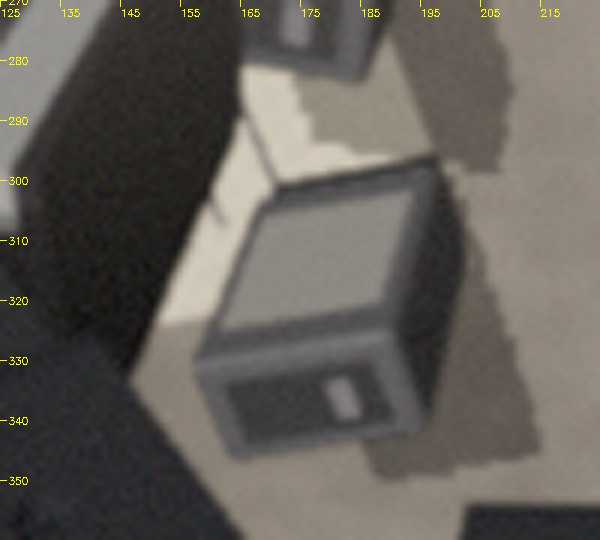

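```bash
cat >> h.py <<'E'
from scipy.optimize import least_squares
def pm(P,m):
    p,_=cv2.projectPoints(np.array(P,float).reshape(-1,1,3),cv2.Rodrigues(np.array(m['R']))[0],np.array(m['t']),np.array(m['camera_matrix']),np.array(m['dist'])); return p[:,0]
def rect(x,y,th,z,w=.056,t=.034):
    c,s=np.cos(th),np.sin(th)
    return np.array([[x+c*a-s*b,y+s*a+c*b,z] for a,b in [(-w/2,t/2),(w/2,t/2),(w/2,-t/2),(-w/2,-t/2)]])
def fitrect(px,m,z,g,w=.056,t=.034):
    f=lambda q:(pm(rect(*q,z,w,t),m)-np.array(px)).ravel()
    r=least_squares(f,g); return r.x,np.sqrt((r.fun**2).mean())
E
cat > fit1.py <<'E'
from h import *
m=json.load(open('w1.json'))
B={1:([(309.5,227.5),(349.5,224.5),(350,246),(311.3,249.7)],.088),2:([(305.8,193.3),(346.2,190.5),(346.8,213),(308,216.7)],.066),
4:([(300,139.7),(346.7,135.8),(346.7,162.8),(304.2,165.8)],.088),5:([(297.5,104.7),(342.5,101.3),(343.3,128.3),(300.5,131.7)],.066),7:([(295.8,37),(344.2,33.3),(345.3,63.3),(298.7,67)],.088)}
res={}
for k,(px,z) in B.items():
    q,e=fitrect(px,m,z,[.63,-.147+.039*(k-1),0]); res[k]=q
    print(k,np.round(q[:2],4),round(q[2],3),round(e,2))
# charger line
P=np.array([res[k][:2] for k in B]);Y=np.array([-.147+.039*(k-1) for k in B])
f=lambda q:(P-np.c_[q[0]-np.sin(q[2])*Y,q[1]+np.cos(q[2])*Y]).ravel()
r=least_squares(f,[.63,0,0]);print('charger',r.x,np.round(r.fun*1e3,1))
A=fitrect([(141.7,69.7),(155,46.3),(193.3,69.7),(180.8,93.7)],m,.08,[.47,.06,-.5])
Bq=fitrect([(135,177.5),(166.3,155),(181.3,174.7),(150,196.2)],m,.08,[.47,-.06,.5])
D=fitrect([(158.3,329.7),(190,324.2),(196.7,341.7),(164.2,345.8)],m,.08,[.45,-.3,.1])
for n,q in zip('ABD',[A,Bq,D]): print(n,np.round(q[0],4),round(q[1],2))
print(back([(187.8,263.7),(185.3,283.3)],'wrist',.08,m))
E
python3 fit1.py
```

```text
1 [ 0.6608 -0.1494] 0.1 1.02
2 [ 0.6577 -0.11  ] 0.1 0.67
4 [ 0.6457 -0.0334] 0.101 0.83
5 [0.6431 0.0059] 0.098 0.46
7 [0.6354 0.0827] 0.097 0.87
charger [ 0.644256   -0.00328856  0.11321693] [-0.  -0.   1.2  0.6 -1.9 -0.4 -0.2  0.2  0.9 -0.4]
A [0.4581 0.0606 0.9735] 9.22
B [ 0.4366 -0.0685  0.5983] 1.3
D [ 0.4412 -0.3233  0.2226] 0.94
[[ 0.4669117  -0.19570491  0.08      ]
 [ 0.4610399  -0.22799242  0.08      ]]
```

```bash
python3 - <<'E'
from h import *
m=json.load(open('w1.json'))
print('cap',back([(472,153)],'wrist',.19,m), 'base', back([(392,125),(405,105)],'wrist',0.0,m))
print(back([(259,121)],'top',.19),back([(238,196)],'scene',.19))
A=fitrect([(155,46.3),(193.3,69.7),(180.8,93.7),(141.7,69.7)],m,.08,[.47,.06,-.5]);print(A)
print('tcp px',pm([[.568,-.0287,.348],[.568,-.0287,.37]],m))
plan([.658,-.110,.14],.108)
E
```

```text
cap [[ 0.7667141  -0.01193658  0.19      ]] base [[ 0.76063172 -0.01171802  0.        ]
 [ 0.77670303  0.01753059  0.        ]]
[[ 0.76520306 -0.01416736  0.19      ]] [[ 0.72235377 -0.01907765  0.19      ]]
(array([ 0.45851583,  0.06099795, -0.55476874]), np.float64(1.513285274087138))
tcp px [[261.62602754 253.44866303]
 [261.82478296 279.47923141]]
at [ 0.5676 -0.0308  0.3481] d_world mm [  90.4  -79.2 -208.1] rotvec deg [ 0.03 -6.08  0.03]
{"translation": [[0.38, 0.99, 0.43], [0.38, 0.99, 0.42], [0.39, 0.99, 0.42], [0.4, 0.99, 0.41], [0.4, 0.99, 0.41], [0.41, 0.99, 0.4], [0.42, 1.0, 0.4]], "rotation": [[0.0, -0.17, 0.0], [0.0, -0.17, 0.0], [0.0, -0.18, 0.0], [0.0, -0.17, 0.0], [0.0, -0.18, 0.0], [0.0, -0.17, 0.0], [0.01, -0.18, 0.01]]} 7
```

>>> move_arm:
  translation:
    - [0.4,1,0.4]
    - [0.4,1,0.4]
    - [0.4,1,0.4]
    - [0.4,1,0.4]
    - [0.4,1,0.4]
    - [0.4,1,0.4]
    - [0.4,0.9,0.4]
    - [0,0,0]
  rotation:
    - [0,-0.2,0]
    - [0,-0.2,0]
    - [0,-0.2,0]
    - [0,-0.2,0]
    - [0,-0.2,0]
    - [0,-0.2,0]
    - [0,0,0]
    - [0,0,0]
  claw: [1,1,1,1,1,1,1,1]

```text
time: 4.03
tool_pos: [0.6532, -0.1162, 0.1347]
ee_rot: [[0.1, -0.009, 0.995], [-0.995, -0.003, 0.1], [0.002, -1.0, -0.01]]
wrist_force: [0.0, -1.2, -0.7]
grip_width: 0.0856
```

```bash
cat > look.py <<'E'
import sys
from h import *
n=sys.argv[1]
m=robot.camera_model('wrist'); json.dump({k:np.array(v).tolist() for k,v in m.items()},open(n+'.json','w'))
pic('wrist',n+'.png'); print(np.round(robot.get_state()['tool_pos'],4))
E
python3 look.py w2; python3 -c "
from h import *
plan([.658,-.110,.029],.108)"
```

```text
[ 0.6536 -0.114   0.1378]
at [ 0.6536 -0.114   0.1378] d_world mm [   4.4    4.  -108.8] rotvec deg [ 0.39 -0.39  0.07]
{"translation": [[-0.03, 0.91, 0.05], [-0.03, 0.91, 0.04], [-0.03, 0.9, 0.04], [-0.03, 0.91, 0.04]], "rotation": [[0.02, -0.02, 0.0], [0.02, -0.02, 0.0], [0.02, -0.02, 0.01], [0.02, -0.02, 0.0]]} 4
```

View pics/w2.png

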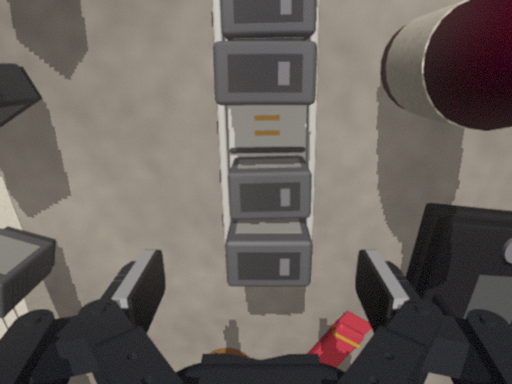

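```bash
cat > crop.py <<'E'
import sys,cv2
n=sys.argv[1];x0,x1,y0,y1=map(int,sys.argv[2:6]);f=min(790/(x1-x0),590/(y1-y0))
t=cv2.imread(f'pics/{n}.png')
c=cv2.resize(t[y0:y1,x0:x1],None,fx=f,fy=f,interpolation=cv2.INTER_CUBIC)
for i in range(x0,x1,10):
    cv2.line(c,(int((i-x0)*f),0),(int((i-x0)*f),6),(0,255,255),1); cv2.putText(c,str(i),(int((i-x0)*f),16),0,.4,(0,255,255),1)
for i in range(y0,y1,10):
    cv2.line(c,(0,int((i-y0)*f)),(6,int((i-y0)*f)),(0,255,255),1); cv2.putText(c,str(i),(8,int((i-y0)*f)+4),0,.4,(0,255,255),1)
cv2.imwrite('pics/'+sys.argv[6],c)
E
python3 crop.py w2 205 345 140 300 w2c.png
```

```text
(no output)
```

View pics/w2c.png

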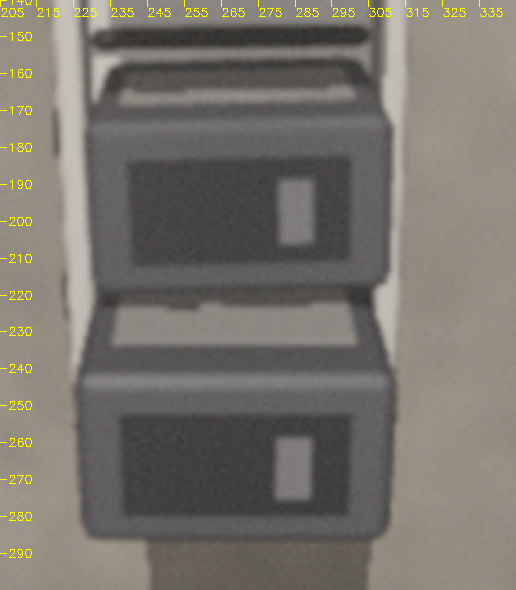

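```bash
python3 - <<'E'
from h import *
m=json.load(open('w2.json'))
print(fitrect([(228.6,172),(310,170.4),(310,217.8),(231.3,217.2)],m,.066,[.65,-.11,.1]))
print(fitrect([(226.1,244.3),(312,242.4),(310,285),(228.6,285.5)],m,.088,[.65,-.15,.1]))
E
```

```text
(array([ 0.65774133, -0.11038314,  0.11822918]), np.float64(1.6948765192496795))
(array([ 0.66123934, -0.15031048,  0.11961228]), np.float64(1.8835730610533523))
```

>>> move_arm:
  translation:
    - [-0.1,0.5,0.15]
    - [0,0.5,0]
    - [0,0.5,0]
    - [0,0.5,0]
    - [0,0.5,0]
    - [0,0.5,0]
    - [0,0.55,0]
    - [0,0,0]
  rotation:
    - [0,-0.1,0]
    - [0,0,0]
    - [0,0,0]
    - [0,0,0]
    - [0,0,0]
    - [0,0,0]
    - [0,0,0]
    - [0,0,0]
  claw: [1,1,1,1,1,1,1,1]

```text
time: 4.75
tool_pos: [0.6578, -0.1066, 0.0314]
ee_rot: [[0.115, -0.005, 0.993], [-0.993, -0.0, 0.115], [-0.001, -1.0, -0.005]]
wrist_force: [-0.9, -1.0, -0.5]
grip_width: 0.0853
```

```bash
python3 look.py w3;  python3 -c "
from h import *
plan([.6577,-.110,.029],.11)"
```

```text
[ 0.6587 -0.1066  0.033 ]
at [ 0.6587 -0.1066  0.033 ] d_world mm [-1.  -3.4 -4. ] rotvec deg [ 0.2   0.31 -0.02]
{"translation": [[0.11, 0.13, -0.05]], "rotation": [[0.04, 0.06, -0.0]]} 1
```

View pics/w3.png

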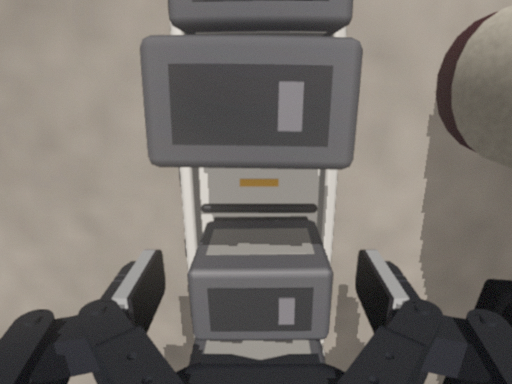

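>>> move_arm:
  translation:
    - [0.1,0.1,-0.05]
    - [0,0,0]
    - [0,0,0]
    - [0,0,0]
    - [0,0,0]
    - [0,0,0]
    - [0,0,0]
    - [0,0,0]
  rotation:
    - [0,0,0]
    - [0,0,0]
    - [0,0,0]
    - [0,0,0]
    - [0,0,0]
    - [0,0,0]
    - [0,0,0]
    - [0,0,0]
  claw: [1,0.5,0.5,0.5,0.5,0.5,0.5,0.5]
  force: 40

```text
time: 5.47
tool_pos: [0.6596, -0.11, 0.0328]
ee_rot: [[0.115, 0.001, 0.993], [-0.993, -0.0, 0.115], [0.001, -1.0, 0.001]]
wrist_force: [-1.0, -0.3, 6.0]
grip_width: 0.0557
```

```bash
python3 look.py w4
```

```text
[ 0.6596 -0.1101  0.0328]
```

View pics/w4.png

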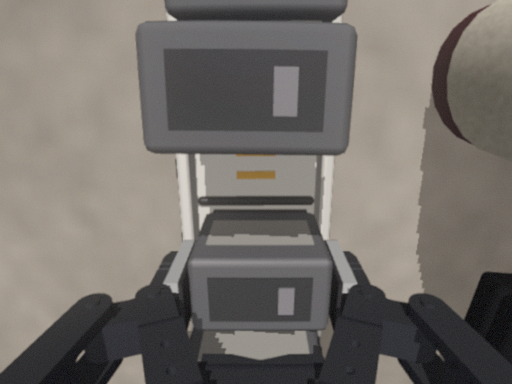

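>>> move_arm:
  translation:
    - [0,-0.2,0]
    - [0,-0.4,0]
    - [0,-0.6,0]
    - [0,-0.6,0]
    - [0,-0.6,0]
    - [0,-0.8,0]
    - [0,-0.8,0]
    - [0,-0.6,0]
  rotation:
    - [0,0,0]
    - [0,0,0]
    - [0,0,0]
    - [0,0,0]
    - [0,0,0]
    - [0,0,0]
    - [0,0,0]
    - [0,0,0]
  claw: [0.5,0.5,0.5,0.5,0.5,0.5,0.5,0.5]

```text
time: 6.18
tool_pos: [0.6595, -0.1095, 0.1724]
ee_rot: [[0.115, 0.002, 0.993], [-0.993, 0.0, 0.115], [-0.0, -1.0, 0.002]]
wrist_force: [0.4, 0.1, -2.2]
grip_width: 0.0554
```

```bash
python3 - <<'E'
from h import *
pic('top','top1.png')
m=robot.camera_model('top')
print(fitrect([(110,201.5),(166.2,201.5),(163,255.4),(106.2,253.5)][::-1],m,.028,[.47,.35,1.57],.172,.165))
print(fitrect([(106.2,253.5),(110,201.5),(166.2,201.5),(163,255.4)],m,.028,[.47,.35,0],.165,.172))
plan([.49,.26,.20],.1)
E
python3 look.py w5
```

```text
(array([ 0.48083958,  0.34827456, -0.81515266]), np.float64(37.74125981243481))
(array([0.47731917, 0.34768767, 0.00356676]), np.float64(0.7550260490904247))
at [ 0.6617 -0.1094  0.176 ] d_world mm [-171.7  369.4   24. ] rotvec deg [-0.45  0.85  0.04]
{"translation": [[-0.99, -0.06, -0.33], [-0.99, -0.07, -0.33], [-0.99, -0.06, -0.33], [-0.99, -0.06, -0.33], [-0.99, -0.06, -0.33], [-0.99, -0.06, -0.33], [-0.99, -0.07, -0.33], [-0.99, -0.06, -0.34]], "rotation": [[-0.01, 0.01, 0.0], [-0.01, 0.01, 0.0], [-0.01, 0.01, 0.0], [-0.01, 0.01, 0.0], [-0.01, 0.01, 0.0], [-0.01, 0.02, 0.0], [-0.0, 0.01, 0.0], [-0.01, 0.02, 0.0]]} 8
{"translation": [[-0.99, -0.07, -0.34], [-0.99, -0.06, -0.34], [-0.99, -0.07, -0.34], [-0.99, -0.06, -0.34], [-0.98, -0.07, -0.34]], "rotation": [[-0.0, 0.01, 0.0], [-0.01, 0.02, 0.0], [-0.0, 0.01, 0.0], [-0.01, 0.02, 0.0], [-0.0, 0.01, 0.01]]} 5
[ 0.6614 -0.1094  0.1739]
```

View pics/w5.png

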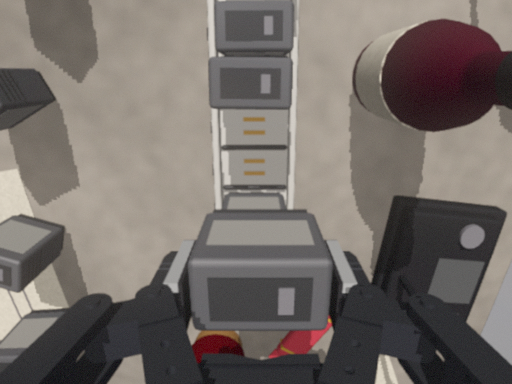

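View pics/top1.png

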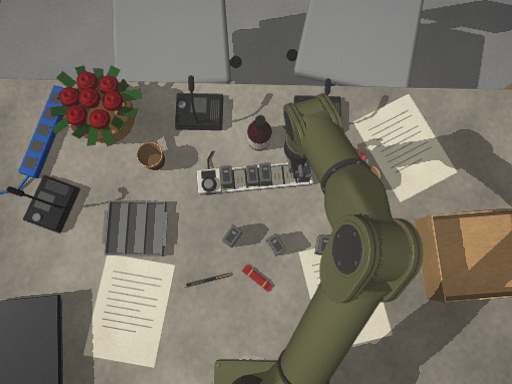

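>>> move_arm:
  translation:
    - [-0.9,-0.1,-0.4]
    - [-1,-0.1,-0.4]
    - [-1,-0.1,-0.4]
    - [-1,-0.1,-0.4]
    - [-1,-0.1,-0.4]
    - [-1,0,-0.4]
    - [-1,0,-0.4]
    - [-1,0,-0.4]
  rotation:
    - [0,0,0]
    - [0,0.2,0]
    - [0,0.2,0]
    - [0,0.2,0]
    - [0,0.2,0]
    - [0,0.2,0]
    - [0,0.3,0]
    - [0,0,0]
  claw: [0.5,0.5,0.5,0.5,0.5,0.5,0.5,0.5]

```text
time: 6.95
tool_pos: [0.5456, 0.1206, 0.1838]
ee_rot: [[0.0, -0.002, 1.0], [-1.0, -0.001, 0.0], [0.001, -1.0, -0.002]]
wrist_force: [0.5, -0.1, -2.5]
grip_width: 0.0555
```

>>> move_arm:
  translation:
    - [-1,0,-0.5]
    - [-1,0,-0.5]
    - [-0.9,0,-0.5]
    - [-0.5,0,-0.2]
    - [0,0,0]
    - [0,0,0]
  rotation:
    - [0,0,0]
    - [0,0,0]
    - [0,0,0]
    - [0,0,0]
    - [0,0,0]
    - [0,0,0]
  claw: [0.5,0.5,0.5,0.5,0.5,0.5]

```text
time: 7.45
tool_pos: [0.4951, 0.2224, 0.184]
ee_rot: [[0.004, -0.002, 1.0], [-1.0, -0.001, 0.004], [0.001, -1.0, -0.002]]
wrist_force: [0.5, -1.5, -2.4]
grip_width: 0.0552
```

```bash
python3 look.py w6; python3 -c "
from h import *
print(robot.get_state()['joints'])
plan([.477,.292,.12],0)"
```

```text
[0.4959 0.2208 0.1839]
[-0.22066519  0.67926047 -0.47168984  1.85361617  0.45013856  0.71822279
 -0.94636154]
at [0.4959 0.2208 0.1839] d_world mm [-18.9  71.2 -63.9] rotvec deg [0.07 0.1  0.11]
{"translation": [[-0.79, 0.71, -0.21], [-0.79, 0.71, -0.21], [-0.8, 0.71, -0.2]], "rotation": [[0.0, 0.01, 0.01], [0.01, 0.0, 0.01], [0.0, 0.01, 0.0]]} 3
```

View pics/w6.png

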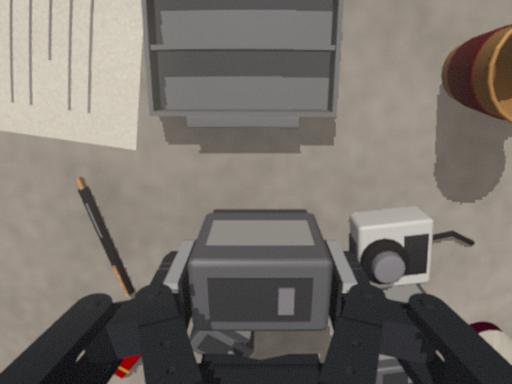

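```bash
python3 - <<'E'
from h import *
m=json.load(open('w6.json'))
print(np.round(back([(152,117),(338,115),(145,0),(342,0)],'wrist',.028,m),4))
print(np.round(back([(151,47),(335,47)],'wrist',.024,m),4))
print(np.round(back([(388,265)],'wrist',.062,m),4))
E
```

```text
[[0.3982 0.2695 0.028 ]
 [0.5621 0.2718 0.028 ]
 [0.3994 0.365  0.028 ]
 [0.5597 0.3648 0.028 ]]
[[0.4007 0.3284 0.024 ]
 [0.5568 0.3285 0.024 ]]
[[0.6108 0.142  0.062 ]]
```

>>> move_arm:
  translation:
    - [-0.9,0.5,-0.2]
    - [-0.9,0.5,-0.2]
    - [-0.85,0.5,-0.15]
    - [0,0.5,0]
    - [0,0.5,0]
    - [0,0.3,0]
    - [0,0,0]
    - [0,0,0]
  rotation:
    - [0,0,0]
    - [0,0,0]
    - [0,0,0]
    - [0,0,0]
    - [0,0,0]
    - [0,0,0]
    - [0,0,0]
    - [0,0,0]
  claw: [0.5,0.5,0.5,0.5,0.5,0.5,0.5,0.5]

```text
time: 8.17
tool_pos: [0.4801, 0.2997, 0.1003]
ee_rot: [[-0.001, -0.001, 1.0], [-1.0, -0.002, -0.001], [0.002, -1.0, -0.001]]
wrist_force: [-0.7, -0.7, -2.0]
grip_width: 0.0554
```

```bash
python3 look.py w7; python3 -c "
from h import *
plan([.480,.3005,.031],0)"
```

```text
[0.4804 0.3003 0.1011]
at [0.4804 0.3003 0.1011] d_world mm [ -0.4   0.2 -70.1] rotvec deg [-0.03 -0.02  0.02]
{"translation": [[-0.0, 0.78, -0.01], [-0.0, 0.78, -0.0], [-0.01, 0.78, -0.01]], "rotation": [[-0.0, -0.0, 0.0], [-0.0, -0.0, 0.0], [-0.01, -0.0, 0.0]]} 3
```

View pics/w7.png

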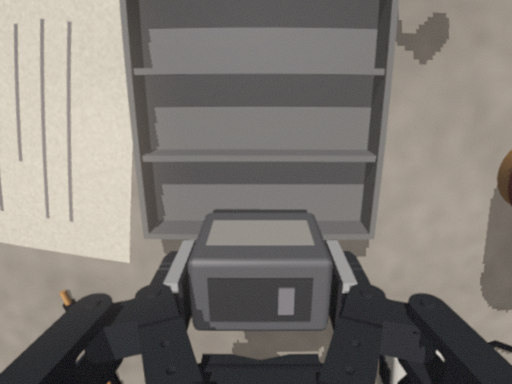

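```bash
python3 - <<'E'
from h import *
m=json.load(open('w7.json'))
print(np.round(back([(146,157),(375,157),(136,72),(384,72)],'wrist',.024,m),4))
print(np.round(back([(146,239),(375,237)],'wrist',.028,m),4))
E
```

```text
[[0.4027 0.3293 0.024 ]
 [0.5564 0.3293 0.024 ]
 [0.4014 0.3841 0.024 ]
 [0.557  0.3839 0.024 ]]
[[0.3975 0.2702 0.028 ]
 [0.5613 0.2718 0.028 ]]
```

>>> move_arm:
  translation:
    - [0,0.6,0]
    - [0,0.6,0]
    - [0,0.6,0]
    - [0,0.3,0]
    - [0,0.2,0]
    - [0,0,0]
    - [0,0,0]
  rotation:
    - [0,0,0]
    - [0,0,0]
    - [0,0,0]
    - [0,0,0]
    - [0,0,0]
    - [0,0,0]
    - [0,0,0]
  claw: [0.5,0.5,0.5,0.5,0.5,0.5,0.5]

```text
time: 8.8
tool_pos: [0.4801, 0.3016, 0.0324]
ee_rot: [[0.001, 0.001, 1.0], [-1.0, 0.001, 0.001], [-0.001, -1.0, 0.001]]
wrist_force: [0.4, 1.2, -2.1]
grip_width: 0.0551
```

>>> move_arm:
  translation:
    - [0,0.12,0]
    - [0,0,0]
    - [0,0,0]
    - [0,0,0]
    - [0,0,0]
    - [0,0,0]
    - [0,0,0]
    - [0,0,0]
  rotation:
    - [0,0,0]
    - [0,0,0]
    - [0,0,0]
    - [0,0,0]
    - [0,0,0]
    - [0,0,0]
    - [0,0,0]
    - [0,0,0]
  claw: [0.5,0.5,0.9,1,1,1,1,1]

```text
time: 9.47
tool_pos: [0.4796, 0.3013, 0.0282]
ee_rot: [[0.002, 0.0, 1.0], [-1.0, -0.0, 0.002], [0.0, -1.0, 0.0]]
wrist_force: [0.1, 0.5, 0.6]
grip_width: 0.0853
```

>>> move_arm:
  translation:
    - [0,-0.4,0]
    - [0,-0.8,0]
    - [0,-1,0]
    - [0,-1,0]
    - [0.7,-0.8,0.2]
    - [1,0,0.4]
    - [1,0,0.4]
    - [1,0,0.4]
  rotation:
    - [0,0,0]
    - [0,0,0]
    - [0,0,0]
    - [0,0,0]
    - [0,0,0]
    - [0,0,0]
    - [0,0,0]
    - [0,0,0]
  claw: [1,1,1,1,1,1,1,1]

```text
time: 10.13
tool_pos: [0.5224, 0.1893, 0.1498]
ee_rot: [[0.003, 0.002, 1.0], [-1.0, 0.0, 0.003], [-0.0, -1.0, 0.002]]
wrist_force: [0.0, -0.3, -1.1]
grip_width: 0.0854
```

```bash
python3 look.py w8; python3 -c "
from h import *
plan([.643,.006,.16],.11)"
```

```text
[0.5255 0.1791 0.1488]
at [0.5255 0.1791 0.1488] d_world mm [ 117.5 -173.1   11.2] rotvec deg [-0.1  -6.79  0.51]
{"translation": [[0.82, -0.05, 0.57], [0.83, -0.05, 0.55], [0.84, -0.05, 0.54], [0.85, -0.05, 0.52], [0.85, -0.04, 0.51], [0.87, -0.05, 0.5], [0.87, -0.05, 0.48]], "rotation": [[-0.0, -0.19, 0.01], [-0.0, -0.19, 0.02], [-0.0, -0.2, 0.01], [-0.0, -0.19, 0.02], [-0.01, -0.2, 0.01], [-0.0, -0.19, 0.02], [-0.01, -0.2, 0.01]]} 7
```

View pics/w8.png

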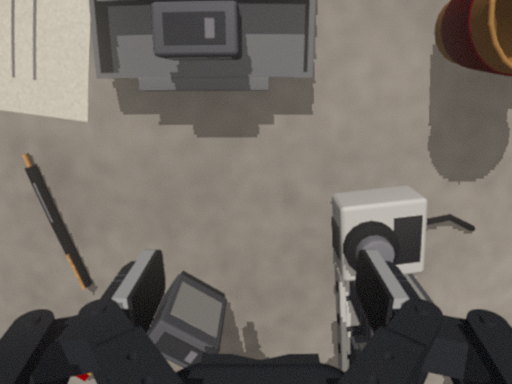

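>>> move_arm:
  translation:
    - [0.85,0,0.55]
    - [0.85,0,0.55]
    - [0.85,0,0.55]
    - [0.85,0,0.5]
    - [0.85,0,0.5]
    - [0.85,0,0.5]
    - [0.85,0,0.5]
    - [0,0,0]
  rotation:
    - [0,-0.2,0]
    - [0,-0.2,0]
    - [0,-0.2,0]
    - [0,-0.2,0]
    - [0,-0.2,0]
    - [0,-0.2,0]
    - [0,-0.1,0]
    - [0,0,0]
  claw: [1,1,1,1,1,1,1,1]

```text
time: 10.85
tool_pos: [0.6441, 0.0093, 0.1484]
ee_rot: [[0.105, 0.003, 0.994], [-0.994, -0.006, 0.105], [0.006, -1.0, 0.003]]
wrist_force: [0.4, -1.9, -0.6]
grip_width: 0.0854
```

>>> move_arm:
  translation:
    - [0,0.3,0]
    - [0,0,0]
  rotation:
    - [0,0,0]
    - [0,0,0]
  claw: [1,1]

```text
time: 11.02
tool_pos: [0.6392, 0.0185, 0.138]
ee_rot: [[0.115, -0.003, 0.993], [-0.993, 0.001, 0.115], [-0.001, -1.0, -0.003]]
wrist_force: [0.2, -0.3, -0.0]
grip_width: 0.0854
```

```bash
python3 look.py w9; python3 -c "
from h import *
plan([.6435,.006,.032],.112)"; python3 crop.py w9 190 350 100 300 w9c.png
```

```text
[0.639  0.0194 0.1384]
at [0.639  0.0194 0.1384] d_world mm [   4.5  -13.4 -106.4] rotvec deg [ 0.15  0.29 -0.06]
{"translation": [[0.12, 0.89, 0.03], [0.12, 0.89, 0.02], [0.11, 0.88, 0.03], [0.11, 0.89, 0.02]], "rotation": [[0.01, 0.01, -0.0], [0.01, 0.02, -0.0], [0.01, 0.01, -0.01], [0.0, 0.02, -0.0]]} 4
```

View pics/w9.png

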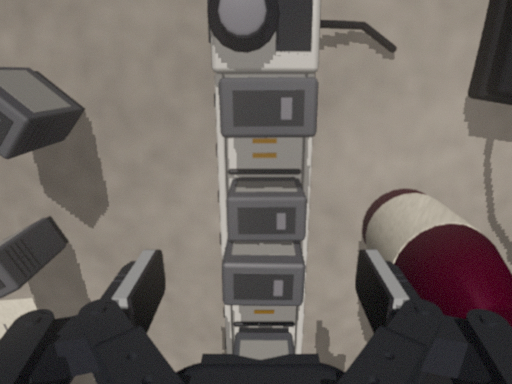

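View pics/w9c.png

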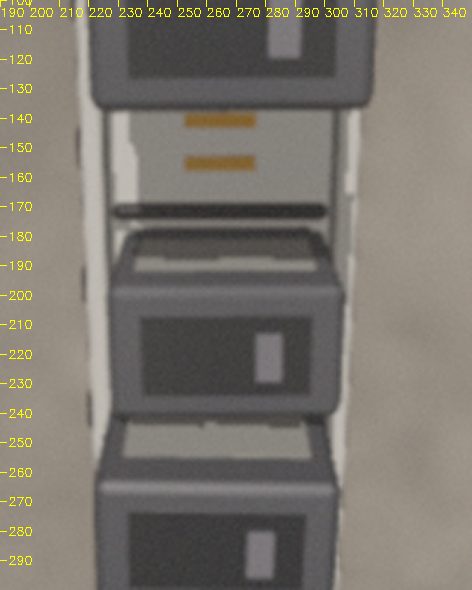

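```bash
python3 - <<'E'
from h import *
m=json.load(open('w9.json'))
print(fitrect([(227.5,197),(306,196),(304.5,239.3),(228,240.3)],m,.066,[.65,.01,.1]))
print(fitrect([(220.5,80),(317,78.5),(315.5,134.5),(222,135.5)],m,.088,[.65,.01,.1]))
E
```

```text
(array([0.64409879, 0.00604012, 0.12466838]), np.float64(1.420992189052062))
(array([0.63571442, 0.08260999, 0.1278847 ]), np.float64(2.5763207960024026))
```

>>> move_arm:
  translation:
    - [0.25,0.4,0.1]
    - [0.2,0.5,0.05]
    - [0,0.6,0]
    - [0,0.6,0]
    - [0,0.6,0]
    - [0,0.5,0]
    - [0,0.3,0]
    - [0,0,0]
  rotation:
    - [0,0,0]
    - [0,0,0]
    - [0,0,0]
    - [0,0,0]
    - [0,0,0]
    - [0,0,0]
    - [0,0,0]
    - [0,0,0]
  claw: [1,1,1,1,1,1,1,1]

```text
time: 11.73
tool_pos: [0.6448, 0.0047, 0.0313]
ee_rot: [[0.115, -0.005, 0.993], [-0.993, -0.001, 0.115], [0.0, -1.0, -0.005]]
wrist_force: [-1.5, 0.4, -0.0]
grip_width: 0.0855
```

```bash
python3 look.py w10; python3 -c "
from h import *
plan([.6443,.006,.032],.112)"
```

```text
[0.6458 0.0049 0.0329]
at [0.6458 0.0049 0.0329] d_world mm [-1.5  1.1 -0.9] rotvec deg [0.13 0.19 0.01]
{"translation": [[-0.04, 0.03, -0.05]], "rotation": [[0.03, 0.04, 0.0]]} 1
```

View pics/w10.png

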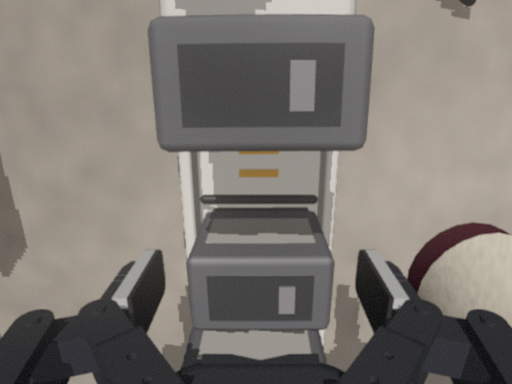

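>>> move_arm:
  translation:
    - [0,0,-0.05]
    - [0,0,0]
    - [0,0,0]
    - [0,0,0]
    - [0,0,0]
    - [0,0,0]
    - [0,-0.2,0]
    - [0,-0.5,0]
  rotation:
    - [0,0,0]
    - [0,0,0]
    - [0,0,0]
    - [0,0,0]
    - [0,0,0]
    - [0,0,0]
    - [0,0,0]
    - [0,0,0]
  claw: [0.5,0.5,0.5,0.5,0.5,0.5,0.5,0.5]

```text
time: 12.45
tool_pos: [0.6432, 0.0043, 0.0538]
ee_rot: [[0.115, -0.005, 0.993], [-0.993, -0.001, 0.115], [0.0, -1.0, -0.005]]
wrist_force: [-0.1, -0.7, -2.1]
grip_width: 0.0554
```

>>> move_arm:
  translation:
    - [0,-0.8,0]
    - [0,-0.9,0]
    - [0,-1,0]
    - [0,-1,0]
    - [-0.7,-0.8,-0.1]
    - [-1,0,-0.3]
    - [-1,0,-0.4]
    - [-1,0,-0.5]
  rotation:
    - [0,0,0]
    - [0,0,0]
    - [0,0,0]
    - [0,0,0]
    - [0,0.3,0]
    - [0,0.3,0]
    - [0,0.3,0]
    - [0,0.4,0]
  claw: [0.5,0.5,0.5,0.5,0.5,0.5,0.5,0.5]

```text
time: 13.12
tool_pos: [0.5981, 0.1138, 0.1917]
ee_rot: [[-0.001, 0.002, 1.0], [-1.0, 0.001, -0.001], [-0.001, -1.0, 0.002]]
wrist_force: [-0.1, 0.2, -2.6]
grip_width: 0.0549
```

```bash
python3 look.py w11; python3 -c "
from h import *
plan([.48,.30,.18],0)"
```

```text
[0.5928 0.1242 0.1921]
at [0.5928 0.1242 0.1921] d_world mm [-112.8  175.8  -12.1] rotvec deg [ 0.15  0.5  -0.47]
{"translation": [[-0.98, 0.08, -0.62], [-0.98, 0.07, -0.62], [-0.98, 0.07, -0.62], [-0.98, 0.07, -0.62], [-0.98, 0.07, -0.63], [-0.98, 0.08, -0.62]], "rotation": [[0.0, 0.02, -0.02], [0.01, 0.02, -0.01], [0.0, 0.01, -0.02], [0.01, 0.02, -0.01], [0.0, 0.01, -0.02], [0.01, 0.02, -0.01]]} 6
```

View pics/w11.png

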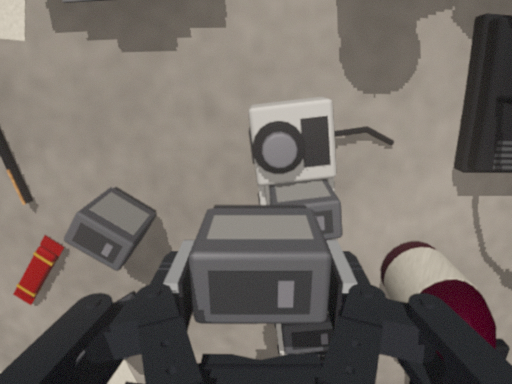

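>>> move_arm:
  translation:
    - [-1,0,-0.6]
    - [-1,0,-0.6]
    - [-1,0,-0.6]
    - [-1,0,-0.6]
    - [-1,0,-0.6]
    - [-0.9,0,-0.6]
    - [0,0,0]
    - [0,0,0]
  rotation:
    - [0,0.1,0]
    - [0,0,0]
    - [0,0,0]
    - [0,0,0]
    - [0,0,0]
    - [0,0,0]
    - [0,0,0]
    - [0,0,0]
  claw: [0.5,0.5,0.5,0.5,0.5,0.5,0.5,0.5]

```text
time: 13.83
tool_pos: [0.4893, 0.2935, 0.1912]
ee_rot: [[-0.001, -0.0, 1.0], [-1.0, 0.002, -0.001], [-0.002, -1.0, -0.0]]
wrist_force: [0.0, -0.8, -2.0]
grip_width: 0.0553
```

```bash
python3 - <<'E'
from h import *
print(back([(279,147)],'wrist',.062,json.load(open('w11.json'))))
E
python3 look.py w12; python3 -c "
from h import *
plan([.48,.3565,.10],0)"
```

```text
[[0.61303633 0.1395889  0.062     ]]
[0.4908 0.291  0.1908]
at [0.4908 0.291  0.1908] d_world mm [-10.8  65.5 -90.8] rotvec deg [-0.02 -0.28  0.03]
{"translation": [[-0.55, 0.76, -0.09], [-0.54, 0.76, -0.09], [-0.55, 0.75, -0.09], [-0.54, 0.76, -0.1]], "rotation": [[-0.0, -0.01, 0.0], [-0.0, -0.02, 0.0], [-0.0, -0.01, 0.0], [-0.0, -0.02, 0.01]]} 4
```

View pics/w12.png

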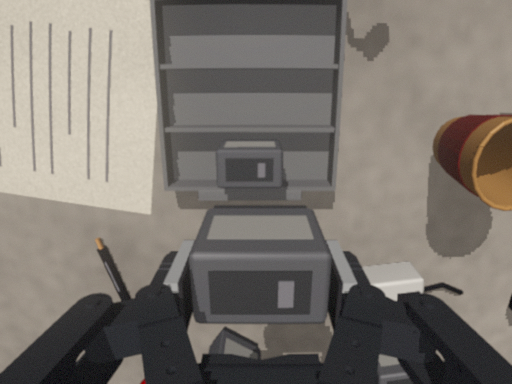

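```bash
python3 - <<'E'
from h import *
m=json.load(open('w12.json'))
print(np.round(back([(166,129),(336,129),(161,67),(341,67)],'wrist',.024,m),4))
print(np.round(back([(163,189),(336,189)],'wrist',.028,m),4))
E
```

```text
[[0.4015 0.3291 0.024 ]
 [0.5584 0.3288 0.024 ]
 [0.4011 0.384  0.024 ]
 [0.5596 0.3836 0.024 ]]
[[0.3948 0.272  0.028 ]
 [0.5613 0.2719 0.028 ]]
```

>>> move_arm:
  translation:
    - [-0.8,0.1,-0.1]
    - [-0.8,0.4,-0.1]
    - [-0.6,0.6,-0.1]
    - [0,0.7,0]
    - [0,0.7,0]
    - [0,0.7,0]
    - [0,0.7,0]
    - [0,0.7,0]
  rotation:
    - [0,0,0]
    - [0,0,0]
    - [0,0,0]
    - [0,0,0]
    - [0,0,0]
    - [0,0,0]
    - [0,0,0]
    - [0,0,0]
  claw: [0.5,0.5,0.5,0.5,0.5,0.5,0.5,0.5]

```text
time: 14.55
tool_pos: [0.4844, 0.3547, 0.0513]
ee_rot: [[-0.01, 0.001, 1.0], [-1.0, -0.001, -0.01], [0.001, -1.0, 0.001]]
wrist_force: [-0.7, 1.1, -2.0]
grip_width: 0.0555
```

>>> move_arm:
  translation:
    - [0,0.3,0]
    - [0,0,0]
    - [0,0,0]
  rotation:
    - [0,0,0]
    - [0,0,0]
    - [0,0,0]
  claw: [0.5,0.5,0.5]

```text
time: 14.8
tool_pos: [0.4835, 0.356, 0.0434]
ee_rot: [[-0.009, 0.0, 1.0], [-1.0, -0.001, -0.009], [0.001, -1.0, 0.0]]
wrist_force: [0.1, -0.1, -2.2]
grip_width: 0.0556
```

Down 14 mm, release, retreat and look.

>>> move_arm:
  translation:
    - [0,0.3,0]
    - [0,0.16,0]
    - [0,0,0]
    - [0,0,0]
    - [0,0,0]
    - [0,0,0]
    - [0,0,0]
    - [0,0,0]
  rotation:
    - [0,0,0]
    - [0,0,0]
    - [0,0,0]
    - [0,0,0]
    - [0,0,0]
    - [0,0,0]
    - [0,0,0]
    - [0,0,0]
  claw: [0.5,0.5,0.5,0.9,1,1,1,1]

```text
time: 15.47
tool_pos: [0.4828, 0.3568, 0.0294]
ee_rot: [[-0.007, 0.0, 1.0], [-1.0, 0.0, -0.007], [-0.0, -1.0, 0.0]]
wrist_force: [0.0, 0.3, -0.0]
grip_width: 0.0855
```

>>> move_arm:
  translation:
    - [0,-0.4,0]
    - [0,-0.8,0]
    - [0,-1,0]
    - [0,-1,0]
    - [0.6,-0.8,0]
    - [1,0,0]
    - [1,0,0]
    - [1,0,0]
  rotation:
    - [0,0,0]
    - [0,0,0]
    - [0,0,0]
    - [0,0,0]
    - [0,0,0]
    - [0,0,0]
    - [0,0,0]
    - [0,0,0]
  claw: [1,1,1,1,1,1,1,1]

```text
time: 16.13
tool_pos: [0.4821, 0.2479, 0.1508]
ee_rot: [[-0.006, 0.002, 1.0], [-1.0, 0.001, -0.006], [-0.001, -1.0, 0.002]]
wrist_force: [0.1, -0.2, -1.1]
grip_width: 0.0858
```

>>> move_arm:
  translation:
    - [1,0,0]
    - [1,0,0]
    - [1,0,0]
    - [0.8,0,0]
    - [0,0,0]
    - [0,0,0]
  rotation:
    - [0,0,0]
    - [0,0,0]
    - [0,0,0]
    - [0,0,0]
    - [0,0,0]
    - [0,0,0]
  claw: [1,1,1,1,1,1]

```text
time: 16.63
tool_pos: [0.4814, 0.133, 0.15]
ee_rot: [[-0.01, 0.001, 1.0], [-1.0, -0.001, -0.01], [0.001, -1.0, 0.001]]
wrist_force: [0.5, 1.2, -0.5]
grip_width: 0.0852
```

```bash
python3 look.py w13; python3 -c "
from h import *
pic('top','top2.png')
print(robot.get_state()['joints'])
plan([.4585,.061,.16],-.555)"
```

```text
[0.4815 0.135  0.1501]
[-0.08199854  0.6888162  -0.46064643  2.00896909  0.55362403  0.56576823
 -0.93456215]
at [0.4815 0.136  0.15  ] d_world mm [-23. -75.  10.] rotvec deg [-0.05 31.44 -0.1 ]
{"translation": [[0.36, -0.05, -0.11], [0.36, -0.05, -0.08], [0.37, -0.05, -0.05], [0.37, -0.05, -0.02], [0.38, -0.05, 0.01], [0.37, -0.04, 0.04], [0.37, -0.05, 0.07]], "rotation": [[-0.0, 0.9, -0.0], [-0.0, 0.9, -0.0], [-0.0, 0.9, -0.0], [-0.0, 0.9, -0.01], [-0.0, 0.9, -0.0], [-0.0, 0.89, -0.01], [-0.01, 0.9, -0.0]]} 7
```

View pics/w13.png

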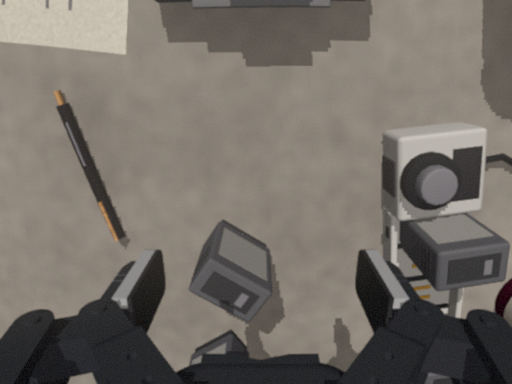

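>>> move_arm:
  translation:
    - [0.2,0,-0.1]
    - [0.4,0,-0.1]
    - [0.4,0,0]
    - [0.4,0,0]
    - [0.4,0,0]
    - [0.4,0,0]
    - [0.3,0,0.05]
    - [0,0,0]
  rotation:
    - [0,0.9,0]
    - [0,0.9,0]
    - [0,0.9,0]
    - [0,0.9,0]
    - [0,0.9,0]
    - [0,0.9,0]
    - [0,0.9,0]
    - [0,0,0]
  claw: [1,1,1,1,1,1,1,1]

```text
time: 17.4
tool_pos: [0.4573, 0.0621, 0.1495]
ee_rot: [[-0.53, -0.001, 0.848], [-0.848, -0.001, -0.53], [0.001, -1.0, 0.0]]
wrist_force: [0.2, -0.7, -0.1]
grip_width: 0.0854
```

>>> move_arm:
  translation:
    - [0,0,0]
    - [0,0,0]
  rotation:
    - [0,0,0]
    - [0,0,0]
  claw: [1,1]

```text
time: 17.57
tool_pos: [0.4586, 0.0644, 0.1496]
ee_rot: [[-0.525, 0.001, 0.851], [-0.851, 0.001, -0.525], [-0.002, -1.0, 0.0]]
wrist_force: [-0.4, 0.1, -0.0]
grip_width: 0.0855
```

```bash
python3 look.py w14; python3 -c "
from h import *
plan([.4585,.061,.044],-.555)"
```

```text
[0.4585 0.0642 0.1495]
at [0.4585 0.0642 0.1495] d_world mm [  -0.    -3.2 -105.5] rotvec deg [-0.01  0.1  -0.1 ]
{"translation": [[0.02, 0.88, 0.01], [0.03, 0.88, 0.01], [0.02, 0.88, 0.02], [0.03, 0.88, 0.01]], "rotation": [[-0.0, 0.01, -0.0], [-0.0, 0.0, -0.01], [-0.0, 0.01, -0.0], [-0.0, 0.0, -0.01]]} 4
```

View pics/w14.png

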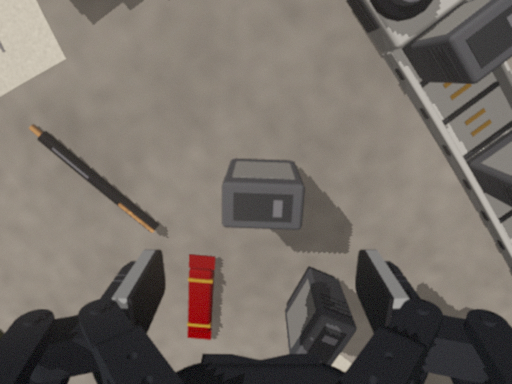

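View pics/top2.png

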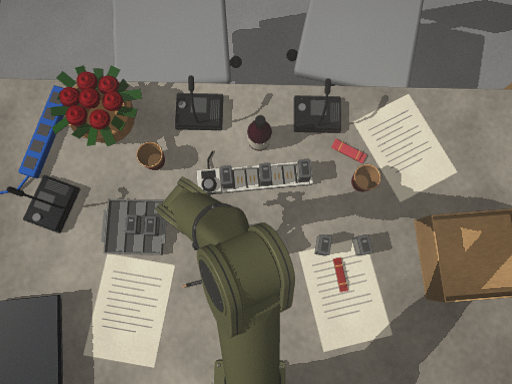

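```bash
python3 crop.py w14 205 320 150 240 w14c.png
```

```text
(no output)
```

View pics/w14c.png

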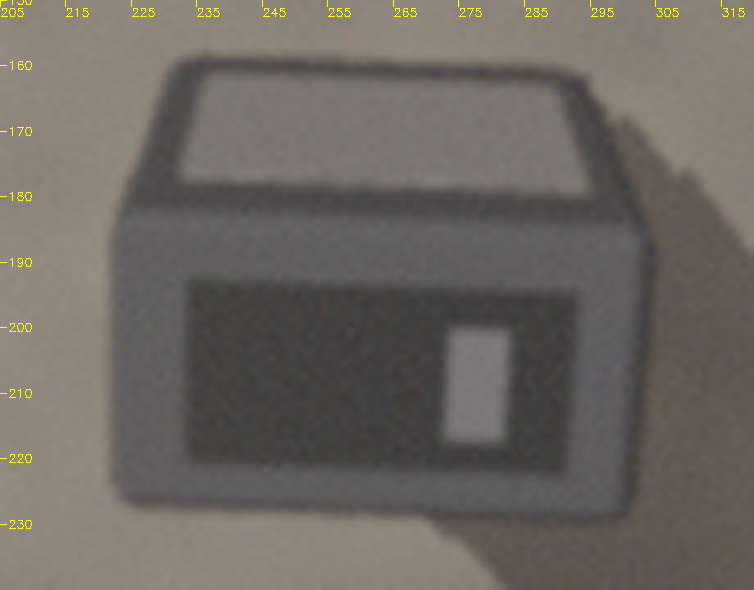

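```bash
python3 - <<'E'
from h import *
m=json.load(open('w14.json'))
q,e=fitrect([(222.1,182.8),(304.4,184.3),(301.5,229.3),(222.1,227)],m,.08,[.458,.061,-.55]);print(q,e)
plan([q[0],q[1],.044],q[2])
E
```

```text
[ 0.45741066  0.06094102 -0.5785064 ] 1.0744302763886062
at [0.4585 0.0642 0.1495] d_world mm [  -1.1   -3.3 -105.5] rotvec deg [-0.01  1.45 -0.1 ]
{"translation": [[0.03, 0.88, 0.01], [0.03, 0.88, 0.01], [0.03, 0.88, 0.0], [0.03, 0.88, 0.01]], "rotation": [[-0.0, 0.07, -0.0], [-0.0, 0.07, -0.01], [-0.0, 0.07, -0.0], [-0.0, 0.08, -0.01]]} 4
```

>>> move_arm:
  translation:
    - [0.1,0.3,0]
    - [0,0.6,0]
    - [0,0.7,0]
    - [0,0.7,0]
    - [0,0.7,0]
    - [0,0.5,0]
    - [0,0,0]
    - [0,0,0]
  rotation:
    - [0,0.3,0]
    - [0,0,0]
    - [0,0,0]
    - [0,0,0]
    - [0,0,0]
    - [0,0,0]
    - [0,0,0]
    - [0,0,0]
  claw: [1,1,1,1,1,1,1,1]

```text
time: 18.28
tool_pos: [0.4562, 0.0608, 0.0439]
ee_rot: [[-0.549, -0.001, 0.836], [-0.836, 0.0, -0.549], [0.001, -1.0, -0.001]]
wrist_force: [0.2, 0.3, 1.7]
grip_width: 0.0852
```

>>> move_arm:
  translation:
    - [0,0,0]
    - [0,0,0]
    - [0,0,0]
    - [0,0,0]
    - [0,0,0]
    - [0,0,0]
  rotation:
    - [0,0,0]
    - [0,0,0]
    - [0,0,0]
    - [0,0,0]
    - [0,0,0]
    - [0,0,0]
  claw: [0.5,0.5,0.5,0.5,0.5,0.5]
  force: 50

```text
time: 18.78
tool_pos: [0.4572, 0.0601, 0.0455]
ee_rot: [[-0.551, 0.002, 0.835], [-0.835, 0.001, -0.551], [-0.002, -1.0, 0.002]]
wrist_force: [-0.4, 1.0, 6.6]
grip_width: 0.0553
```

```bash
python3 look.py w15
```

```text
[0.4572 0.0601 0.0455]
```

View pics/w15.png

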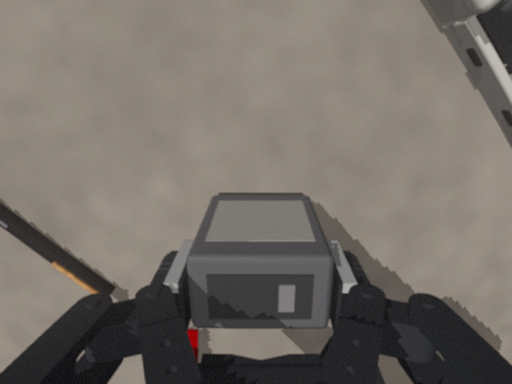

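```bash
cat > held.py <<'E'
# held.py name TLx TLy TRx TRy BRx BRy BLx BLy [top height above TCP]
import sys
from h import *
n=sys.argv[1];v=list(map(float,sys.argv[2:10]));h=float(sys.argv[10]) if len(sys.argv)>10 else .0345
m=json.load(open(n+'.json'));s=robot.get_state();p=np.array(s['tool_pos']);R=np.array(s['ee_rot'])
yaw=np.arctan2(R[1,2],R[0,2])
q,e=fitrect(np.array(v).reshape(4,2),m,p[2]+h,[p[0],p[1],yaw])
d=R.T@np.array([q[0]-p[0],q[1]-p[1],0]);print('offset tool x,z mm',d[0]*1e3,d[2]*1e3,'dyaw',q[2]-yaw,e)
E
python3 held.py w15 188 259 334 258 329 326 191 326; python3 crop.py w15 175 350 185 340 w15c.png
```

```text
offset tool x,z mm -0.8460462061089927 -0.7399327993277769 dyaw -0.0010767158328103266 3.197643827396506
```

View pics/w15c.png

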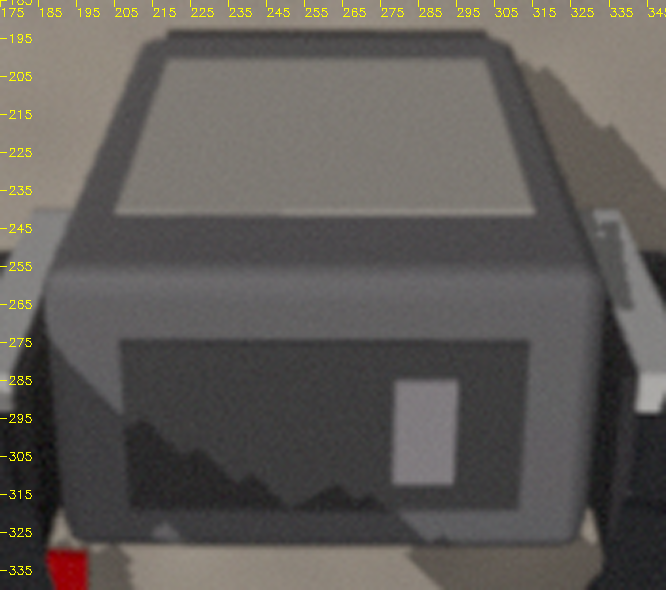

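```bash
python3 held.py w15 186.8 256 333.4 255.5 327 328 193.4 328; python3 - <<'E'
from h import *
plan([.55,.03,.20],.11)
E
```

```text
offset tool x,z mm -1.083297555275285 -0.8874819359962354 dyaw 0.001727513871312758 2.512901195756407
at [0.4572 0.0601 0.0455] d_world mm [ 92.8 -30.1 154.5] rotvec deg [ -0.13 -39.72  -0.08]
{"translation": [[-0.11, -0.64, 0.39], [-0.07, -0.64, 0.4], [-0.04, -0.64, 0.41], [-0.01, -0.64, 0.41], [0.03, -0.65, 0.41], [0.07, -0.64, 0.4], [0.1, -0.65, 0.39], [0.13, -0.64, 0.38]], "rotation": [[-0.0, -0.99, -0.0], [-0.0, -0.99, -0.0], [-0.0, -0.99, -0.0], [-0.01, -0.99, -0.0], [-0.0, -1.0, -0.0], [-0.01, -0.99, -0.0], [-0.0, -1.0, -0.01], [-0.01, -0.99, -0.0]]} 8
```

>>> move_arm:
  translation:
    - [0,-0.4,0]
    - [0,-0.8,0]
    - [-0.1,-0.8,0.4]
    - [0,-0.8,0.4]
    - [0,-0.8,0.4]
    - [0,-0.8,0.5]
    - [0,-0.6,0.6]
    - [0,0,0.6]
  rotation:
    - [0,0,0]
    - [0,-1,0]
    - [0,-1,0]
    - [0,-1,0]
    - [0,-1,0]
    - [0,-1,0]
    - [0,-1,0]
    - [0,-1,0]
  claw: [0.5,0.5,0.5,0.5,0.5,0.5,0.5,0.5]

```text
time: 19.5
tool_pos: [0.5433, 0.0403, 0.1984]
ee_rot: [[0.03, 0.006, 1.0], [-1.0, 0.0, 0.03], [0.0, -1.0, 0.006]]
wrist_force: [1.3, -0.2, -3.3]
grip_width: 0.0551
```

```bash
python3 -c "
from h import *
plan([.6389,.0444,.19],.113)"
```

```text
at [0.5433 0.0403 0.1984] d_world mm [95.6  4.1 -8.4] rotvec deg [-0.35 -4.73  0.02]
{"translation": [[-0.01, 0.08, 0.8], [0.01, 0.07, 0.8], [0.02, 0.07, 0.79], [0.04, 0.07, 0.8]], "rotation": [[-0.02, -0.24, 0.0], [-0.02, -0.24, 0.0], [-0.02, -0.23, 0.0], [-0.01, -0.24, 0.0]]} 4
```

>>> move_arm:
  translation:
    - [0,0,0.6]
    - [0,0,0.8]
    - [0,0,0.8]
    - [0,0,0.7]
    - [0,0,0]
    - [0,0,0]
    - [0,0,0]
  rotation:
    - [0,-0.3,0]
    - [0,-0.3,0]
    - [0,-0.3,0]
    - [0,0,0]
    - [0,0,0]
    - [0,0,0]
    - [0,0,0]
  claw: [0.5,0.5,0.5,0.5,0.5,0.5,0.5]

```text
time: 20.08
tool_pos: [0.6263, 0.0466, 0.1939]
ee_rot: [[0.106, -0.002, 0.994], [-0.994, -0.001, 0.106], [0.001, -1.0, -0.003]]
wrist_force: [0.2, -0.1, -3.9]
grip_width: 0.0555
```

```bash
python3 look.py w16; python3 -c "
from h import *
plan([.6389,.0444,.15],.113)"
```

```text
[0.6263 0.0466 0.1941]
at [0.6263 0.0466 0.1941] d_world mm [ 12.6  -2.2 -44.1] rotvec deg [ 0.13 -0.36  0.05]
{"translation": [[0.06, 0.73, 0.21], [0.06, 0.74, 0.2]], "rotation": [[0.01, -0.04, 0.0], [0.02, -0.03, 0.01]]} 2
```

View pics/w16.png

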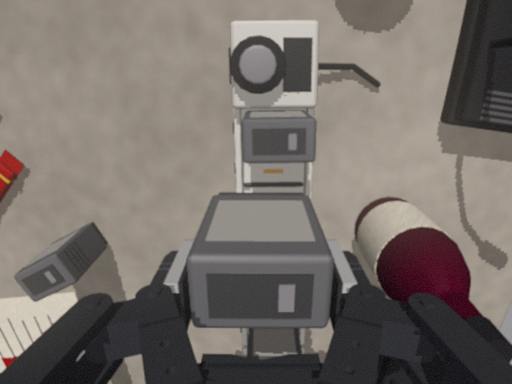

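```bash
python3 crop.py w16 215 335 10 180 w16c.png
```

```text
(no output)
```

View pics/w16c.png

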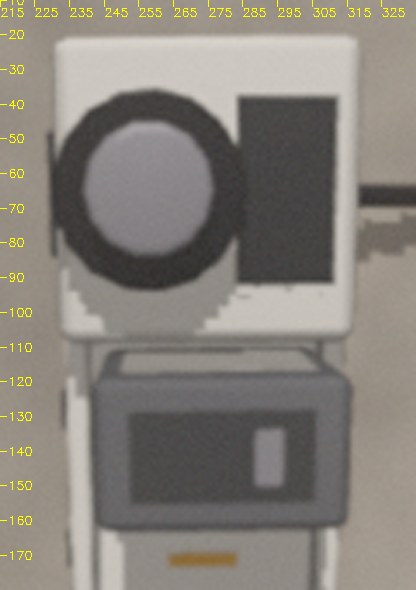

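```bash
python3 - <<'E'
from h import *
m=json.load(open('w16.json'))
q,e=fitrect([(230.9,21.5),(317.9,21),(316.4,106.5),(232.9,106.8)],m,.04,[.63,.14,.1],.074,.072);print(q,e)
print('charger o',q[0]+np.sin(q[2])*.1415,q[1]-np.cos(q[2])*.1415)
print(fitrect([(243.2,119.5),(315.9,119),(314.4,161.3),(244.4,161.9)],m,.088,[.63,.08,.1]))
print('button',back([(257.7,64.2)],'wrist',.062,m))
E
```

```text
[0.62753992 0.13776217 0.11659112] 1.7962279612859817
charger o 0.6440002109777887 -0.002777180298587534
(array([0.63590796, 0.08287345, 0.11676053]), np.float64(1.6899704422261985))
button [[0.61373086 0.13619282 0.062     ]]
```

>>> move_arm:
  translation:
    - [0.1,0.5,0.4]
    - [0,0.9,0.05]
    - [0,0,0]
    - [0,0,0]
    - [0,0,0]
  rotation:
    - [0,-0.1,0]
    - [0,0,0]
    - [0,0,0]
    - [0,0,0]
    - [0,0,0]
  claw: [0.5,0.5,0.5,0.5,0.5]

```text
time: 20.55
tool_pos: [0.6413, 0.0458, 0.1533]
ee_rot: [[0.115, 0.0, 0.993], [-0.993, 0.0, 0.115], [-0.0, -1.0, 0.0]]
wrist_force: [0.7, -0.4, -3.6]
grip_width: 0.0553
```

```bash
python3 look.py w17; python3 -c "
from h import *
plan([.6395,.0438,.15],.113)"
```

```text
[0.6418 0.046  0.1538]
at [0.6418 0.046  0.1538] d_world mm [-2.3 -2.2 -3.8] rotvec deg [-0.1   0.14 -0.02]
{"translation": [[0.06, 0.13, -0.09]], "rotation": [[-0.02, 0.03, -0.0]]} 1
```

View pics/w17.png

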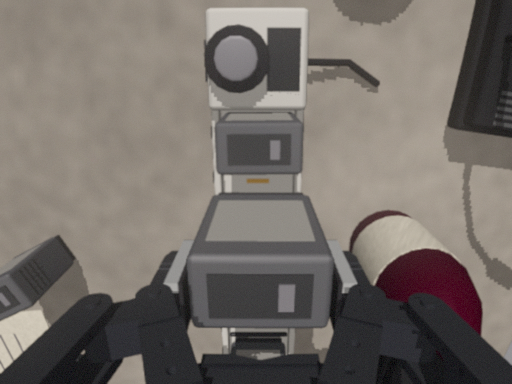

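>>> move_arm:
  translation:
    - [0.06,0.1,-0.08]
    - [0,0.3,0]
    - [0,0.4,0]
    - [0,0.4,0]
    - [0,0.4,0]
    - [0,0.3,0]
    - [0,0,0]
    - [0,0,0]
  rotation:
    - [0,0,0]
    - [0,0,0]
    - [0,0,0]
    - [0,0,0]
    - [0,0,0]
    - [0,0,0]
    - [0,0,0]
    - [0,0,0]
  claw: [0.5,0.5,0.5,0.5,0.5,0.5,0.5,0.5]

```text
time: 21.27
tool_pos: [0.6389, 0.0435, 0.0943]
ee_rot: [[0.115, -0.002, 0.993], [-0.993, -0.0, 0.115], [-0.0, -1.0, -0.002]]
wrist_force: [0.6, -1.0, -2.6]
grip_width: 0.0555
```

```bash
python3 look.py w18; python3 -c "
from h import *
plan([.6395,.0438,.054],.113)"
```

```text
[0.6395 0.0438 0.0952]
at [0.6395 0.0438 0.0952] d_world mm [ -0.    0.  -41.2] rotvec deg [ 0.    0.12 -0.02]
{"translation": [[-0.0, 0.69, -0.0], [-0.0, 0.68, -0.0]], "rotation": [[0.0, 0.01, -0.0], [0.0, 0.01, -0.0]]} 2
```

View pics/w18.png

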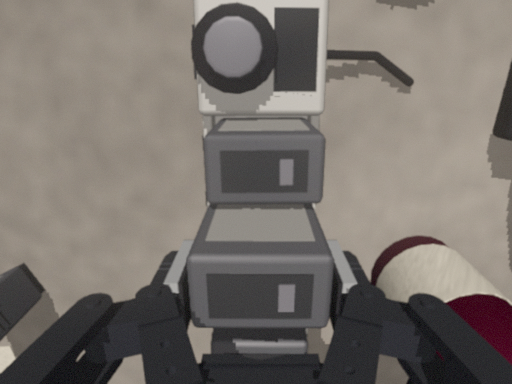

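>>> move_arm:
  translation:
    - [0,0.3,0]
    - [0,0.3,0]
    - [0,0.3,0]
    - [0,0.25,0]
    - [0,0.15,0]
    - [0,0,0]
    - [0,0,0]
  rotation:
    - [0,0,0]
    - [0,0,0]
    - [0,0,0]
    - [0,0,0]
    - [0,0,0]
    - [0,0,0]
    - [0,0,0]
  claw: [0.5,0.5,0.5,0.5,0.5,0.5,0.5]

```text
time: 21.9
tool_pos: [0.6393, 0.0435, 0.056]
ee_rot: [[0.115, -0.001, 0.993], [-0.993, -0.0, 0.115], [-0.0, -1.0, -0.001]]
wrist_force: [0.5, 1.0, -2.7]
grip_width: 0.055
```

Still free-hanging at 0.056; last 2.5 mm, then release.

>>> move_arm:
  translation:
    - [0,0.1,0]
    - [0,0,0]
    - [0,0,0]
  rotation:
    - [0,0,0]
    - [0,0,0]
    - [0,0,0]
  claw: [0.5,0.5,0.5]

```text
time: 22.15
tool_pos: [0.6397, 0.0435, 0.0537]
ee_rot: [[0.115, 0.001, 0.993], [-0.993, 0.0, 0.115], [0.0, -1.0, 0.001]]
wrist_force: [0.6, 0.6, -3.6]
grip_width: 0.0553
```

>>> move_arm:
  translation:
    - [0,0,0]
    - [0,0,0]
    - [0,0,0]
    - [0,0,0]
  rotation:
    - [0,0,0]
    - [0,0,0]
    - [0,0,0]
    - [0,0,0]
  claw: [0.8,1,1,1]

```text
time: 22.48
tool_pos: [0.6398, 0.0436, 0.0538]
ee_rot: [[0.115, 0.001, 0.993], [-0.993, 0.0, 0.115], [-0.0, -1.0, 0.001]]
wrist_force: [0.2, 0.2, 0.5]
grip_width: 0.0853
```

```bash
python3 look.py w19
```

```text
[0.6397 0.0436 0.0537]
```

View pics/w19.png

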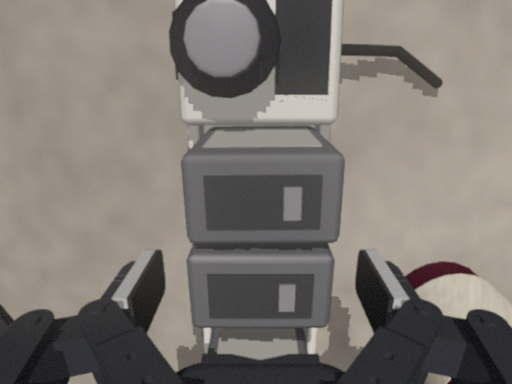

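>>> move_arm:
  translation:
    - [0,-0.4,0]
    - [0,-0.8,0]
    - [0,-1,0]
    - [0,-1,0]
    - [0.2,-0.4,-0.7]
    - [0.2,0,-1]
    - [0.2,0,-1]
    - [0.1,0,-1]
  rotation:
    - [0,0,0]
    - [0,0,0]
    - [0,0,0]
    - [0,0,0]
    - [0,-0.7,0]
    - [0,-0.7,0]
    - [0,-0.7,0]
    - [0,-0.7,0]
  claw: [1,1,1,1,1,1,1,1]

```text
time: 23.2
tool_pos: [0.5344, -0.0011, 0.1627]
ee_rot: [[0.355, 0.002, 0.935], [-0.935, -0.001, 0.355], [0.001, -1.0, 0.002]]
wrist_force: [0.4, -1.1, 0.1]
grip_width: 0.0855
```

```bash
python3 -c "
from h import *
plan([.437,-.0685,.15],.6)"
```

```text
at [ 0.5344 -0.0011  0.1627] d_world mm [-97.4 -67.4 -12.7] rotvec deg [ -0.08 -13.61   0.08]
{"translation": [[0.24, 0.1, -0.96], [0.18, 0.11, -0.97], [0.12, 0.11, -0.98], [0.06, 0.1, -0.98]], "rotation": [[-0.0, -0.68, 0.0], [-0.01, -0.68, 0.01], [-0.0, -0.68, 0.0], [-0.01, -0.68, 0.01]]} 4
```

>>> move_arm:
  translation:
    - [0.2,0.1,-0.95]
    - [0.2,0.1,-0.95]
    - [0.1,0.1,-0.95]
    - [0.1,0.1,-0.7]
    - [0,0,0]
    - [0,0,0]
    - [0,0,0]
  rotation:
    - [0,-0.7,0]
    - [0,-0.7,0]
    - [0,-0.7,0]
    - [0,-0.5,0]
    - [0,0,0]
    - [0,0,0]
    - [0,0,0]
  claw: [1,1,1,1,1,1,1]

```text
time: 23.78
tool_pos: [0.4483, -0.0621, 0.1502]
ee_rot: [[0.553, 0.003, 0.833], [-0.833, 0.0, 0.553], [0.001, -1.0, 0.003]]
wrist_force: [-0.6, 0.4, 0.8]
grip_width: 0.0858
```

```bash
python3 look.py w20; python3 crop.py w20 180 330 140 280 w20c.png;  python3 -c "
from h import *
print(robot.get_state()['joints'])"
```

```text
[ 0.4485 -0.0617  0.1501]
[ 0.45489563  0.68849465 -0.67165475  2.13821984  0.80312245  0.58112917
 -0.22165693]
```

View pics/w20.png

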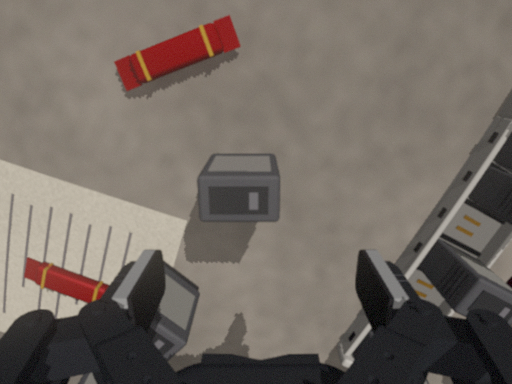

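View pics/w20c.png

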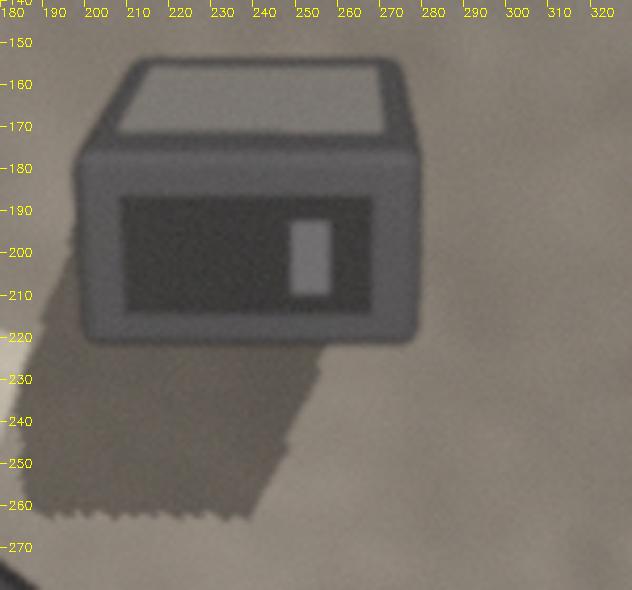

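```bash
python3 - <<'E'
from h import *
m=json.load(open('w20.json'))
q,e=fitrect([(198.3,176.8),(280.1,176.3),(279,221.4),(200.2,221.4)],m,.08,[.437,-.0685,.55]);print(q,e)
c,s=np.cos(q[2]),np.sin(q[2])
plan([q[0]+.0009*c-s*-.001*-1*0,q[1]+.0009*s,.045],q[2])
E
```

```text
[ 0.43531064 -0.06826946  0.58500784] 1.360921382210459
at [ 0.4485 -0.0617  0.1501] d_world mm [ -12.5   -6.  -105.1] rotvec deg [-0.16  0.08  0.06]
{"translation": [[-0.02, 0.88, -0.12], [-0.02, 0.87, -0.11], [-0.01, 0.88, -0.12], [-0.01, 0.87, -0.11]], "rotation": [[-0.01, 0.0, 0.0], [-0.01, 0.01, 0.0], [-0.01, 0.0, 0.01], [-0.0, 0.01, 0.0]]} 4
```

>>> move_arm:
  translation:
    - [-0.06,0.2,-0.3]
    - [0,0.5,-0.16]
    - [0,0.7,0]
    - [0,0.7,0]
    - [0,0.7,0]
    - [0,0.5,0]
    - [0,0.2,0]
    - [0,0,0]
  rotation:
    - [0,0,0]
    - [0,0,0]
    - [0,0,0]
    - [0,0,0]
    - [0,0,0]
    - [0,0,0]
    - [0,0,0]
    - [0,0,0]
  claw: [1,1,1,1,1,1,1,1]

```text
time: 24.5
tool_pos: [0.4353, -0.0675, 0.0432]
ee_rot: [[0.555, -0.0, 0.832], [-0.832, 0.0, 0.555], [-0.0, -1.0, -0.0]]
wrist_force: [-0.3, -0.3, -0.5]
grip_width: 0.0855
```

>>> move_arm:
  translation:
    - [0,0,0]
    - [0,0,0]
    - [0,0,0]
    - [0,0,0]
    - [0,0,0]
    - [0,0,0]
  rotation:
    - [0,0,0]
    - [0,0,0]
    - [0,0,0]
    - [0,0,0]
    - [0,0,0]
    - [0,0,0]
  claw: [0.5,0.5,0.5,0.5,0.5,0.5]

```text
time: 25.0
tool_pos: [0.4352, -0.0684, 0.0451]
ee_rot: [[0.553, 0.002, 0.833], [-0.833, 0.001, 0.553], [0.001, -1.0, 0.002]]
wrist_force: [-0.9, 0.1, 5.5]
grip_width: 0.0553
```

```bash
python3 look.py w21;python3 crop.py w21 175 350 185 340 w21c.png
```

```text
[ 0.4352 -0.0685  0.0452]
```

View pics/w21c.png

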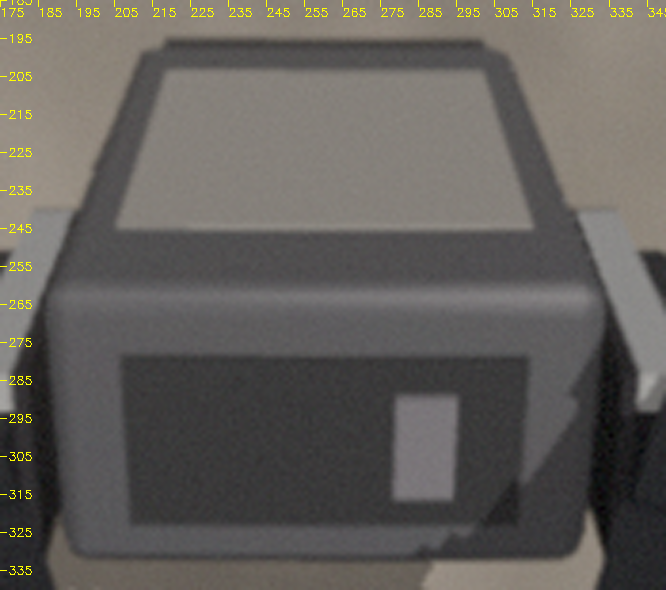

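>>> move_arm:
  translation:
    - [0,-0.4,0]
    - [0,-0.8,0]
    - [0,-0.8,0.3]
    - [0,-0.8,0.5]
    - [0,-0.8,0.7]
    - [0,-0.6,0.9]
    - [0,-0.4,1]
    - [0,0,1]
  rotation:
    - [0,0,0]
    - [0,0.5,0]
    - [0,0.8,0]
    - [0,0.8,0]
    - [0,0.8,0]
    - [0,0.8,0]
    - [0,0.8,0]
    - [0,0.9,0]
  claw: [0.5,0.5,0.5,0.5,0.5,0.5,0.5,0.5]

```text
time: 25.72
tool_pos: [0.5604, -0.026, 0.1853]
ee_rot: [[0.111, 0.004, 0.994], [-0.994, 0.001, 0.111], [-0.001, -1.0, 0.004]]
wrist_force: [0.2, 0.4, -2.4]
grip_width: 0.0553
```

```bash
python3 -c "
from h import *
plan([.644,.0062,.17],.114)"
```

```text
at [ 0.5604 -0.026   0.1853] d_world mm [ 83.6  32.2 -15.3] rotvec deg [-0.21 -0.15 -0.04]
{"translation": [[-0.25, 0.17, 0.96], [-0.25, 0.17, 0.96], [-0.25, 0.18, 0.97]], "rotation": [[-0.01, -0.01, -0.0], [-0.02, -0.01, -0.0], [-0.01, -0.01, -0.01]]} 3
```

>>> move_arm:
  translation:
    - [-0.2,0.1,0.8]
    - [-0.2,0.2,0.8]
    - [-0.2,0.2,0.7]
    - [0,0,0]
    - [0,0,0]
    - [0,0,0]
  rotation:
    - [0,0,0]
    - [0,0,0]
    - [0,0,0]
    - [0,0,0]
    - [0,0,0]
    - [0,0,0]
  claw: [0.5,0.5,0.5,0.5,0.5,0.5]

```text
time: 26.22
tool_pos: [0.6236, -0.0016, 0.1668]
ee_rot: [[0.115, -0.003, 0.993], [-0.993, -0.001, 0.115], [0.001, -1.0, -0.003]]
wrist_force: [-0.6, 0.0, -2.5]
grip_width: 0.0551
```

```bash
python3 look.py w22; python3 -c "
from h import *
plan([.644,.0062,.15],.114)"
```

```text
[ 0.6236 -0.0018  0.167 ]
at [ 0.6236 -0.0018  0.167 ] d_world mm [ 20.4   8.  -17. ] rotvec deg [0.13 0.04 0.05]
{"translation": [[-0.19, 0.57, 0.71]], "rotation": [[0.03, 0.01, 0.01]]} 1
```

View pics/w22.png

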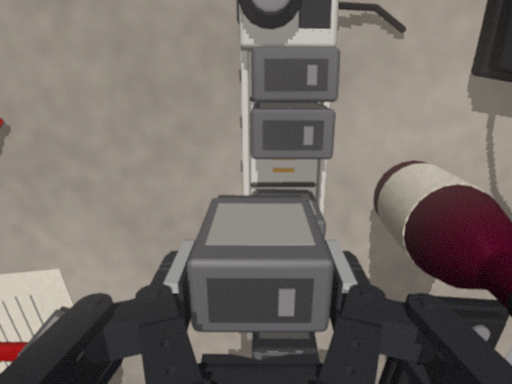

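```bash
python3 crop.py w22 235 350 35 170 w22c.png
```

```text
(no output)
```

View pics/w22c.png

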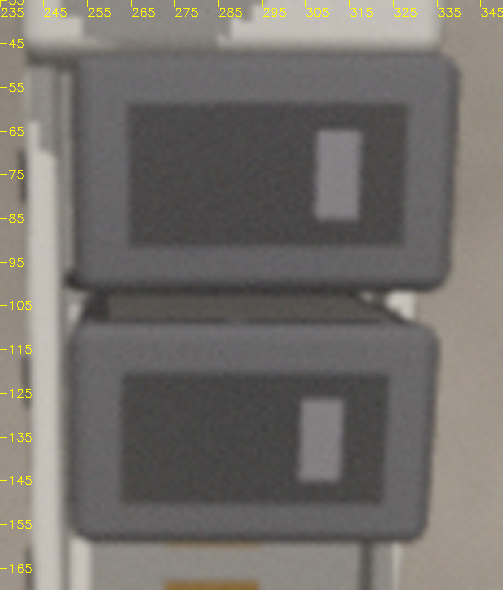

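```bash
python3 - <<'E'
from h import *
m=json.load(open('w22.json'))
for c in ([(251.5,47.6),(340,48),(337.3,100.9),(253.3,101.8)],[(251,109.4),(335.2,109.4),(332.7,157.4),(251.7,158.6)]):
    print(fitrect(c,m,.088,[.63,.06,.1]))
E
```

```text
(array([0.63540757, 0.08229862, 0.12540582]), np.float64(1.232471442234809))
(array([0.63887216, 0.04488994, 0.12459994]), np.float64(1.2323558975882898))
```

>>> move_arm:
  translation:
    - [-0.1,0.2,0.4]
    - [-0.1,0.35,0.3]
    - [0,0,0]
    - [0,0,0]
    - [0,0,0]
  rotation:
    - [0,0,0]
    - [0,0,0]
    - [0,0,0]
    - [0,0,0]
    - [0,0,0]
  claw: [0.5,0.5,0.5,0.5,0.5]

```text
time: 26.68
tool_pos: [0.6445, 0.0072, 0.1506]
ee_rot: [[0.115, -0.001, 0.993], [-0.993, -0.001, 0.115], [0.0, -1.0, -0.001]]
wrist_force: [-0.2, 0.2, -2.4]
grip_width: 0.055
```

```bash
python3 -c "
from h import *
plan([.644,.0062,.054],.114)"
```

```text
at [0.6445 0.0072 0.1506] d_world mm [ -0.5  -1.  -96.6] rotvec deg [0.07 0.06 0.02]
{"translation": [[0.01, 0.81, -0.0], [0.01, 0.8, -0.01], [0.0, 0.81, -0.0], [0.01, 0.8, -0.01]], "rotation": [[0.0, 0.0, 0.0], [0.0, 0.0, 0.0], [0.01, 0.01, 0.0], [0.0, 0.0, 0.0]]} 4
```

>>> move_arm:
  translation:
    - [0.03,0.2,0]
    - [0,0.4,0]
    - [0,0.4,0]
    - [0,0.4,0]
    - [0,0.3,0]
    - [0,0.15,0]
    - [0,0,0]
    - [0,0,0]
  rotation:
    - [0,0,0]
    - [0,0,0]
    - [0,0,0]
    - [0,0,0]
    - [0,0,0]
    - [0,0,0]
    - [0,0,0]
    - [0,0,0]
  claw: [0.5,0.5,0.5,0.5,0.5,0.5,0.5,0.5]

```text
time: 27.35
tool_pos: [0.6453, 0.0068, 0.0951]
ee_rot: [[0.115, -0.0, 0.993], [-0.993, 0.0, 0.115], [-0.0, -1.0, -0.0]]
wrist_force: [0.4, -0.9, -2.3]
grip_width: 0.0551
```

```bash
python3 look.py w23; python3 -c "
from h import *
plan([.644,.0062,.054],.114)"
```

```text
[0.6457 0.0069 0.0956]
at [0.6457 0.0069 0.0956] d_world mm [ -1.7  -0.7 -41.6] rotvec deg [-0.04  0.06 -0.01]
{"translation": [[0.01, 0.69, -0.03], [0.01, 0.7, -0.03]], "rotation": [[-0.0, 0.01, -0.0], [-0.01, 0.0, -0.0]]} 2
```

View pics/w23.png

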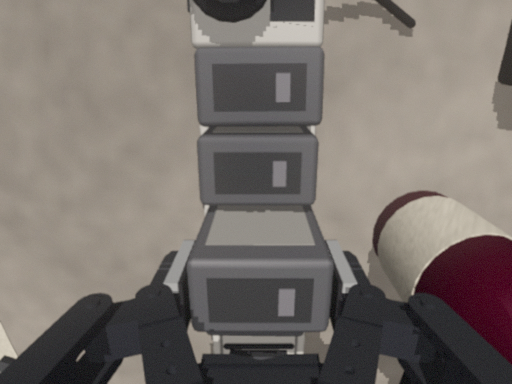

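>>> move_arm:
  translation:
    - [0.02,0.3,-0.04]
    - [0,0.3,0]
    - [0,0.3,0]
    - [0,0.25,0]
    - [0,0.15,0]
    - [0,0.08,0]
    - [0,0,0]
    - [0,0,0]
  rotation:
    - [0,0,0]
    - [0,0,0]
    - [0,0,0]
    - [0,0,0]
    - [0,0,0]
    - [0,0,0]
    - [0,0,0]
    - [0,0,0]
  claw: [0.5,0.5,0.5,0.5,0.5,0.5,0.5,0.5]

```text
time: 28.07
tool_pos: [0.6444, 0.0061, 0.054]
ee_rot: [[0.115, 0.0, 0.993], [-0.993, 0.0, 0.115], [-0.0, -1.0, 0.0]]
wrist_force: [0.6, 0.2, -2.8]
grip_width: 0.0557
```

>>> move_arm:
  translation:
    - [0,0.02,0]
    - [0,0,0]
    - [0,0,0]
    - [0,0,0]
    - [0,0,0]
  rotation:
    - [0,0,0]
    - [0,0,0]
    - [0,0,0]
    - [0,0,0]
    - [0,0,0]
  claw: [0.5,0.8,1,1,1]

```text
time: 28.48
tool_pos: [0.6446, 0.006, 0.0538]
ee_rot: [[0.115, 0.001, 0.993], [-0.993, 0.0, 0.115], [-0.0, -1.0, 0.001]]
wrist_force: [-0.3, -0.4, -0.5]
grip_width: 0.0855
```

```bash
python3 look.py w24
```

```text
[0.6445 0.0059 0.0537]
```

View pics/w24.png

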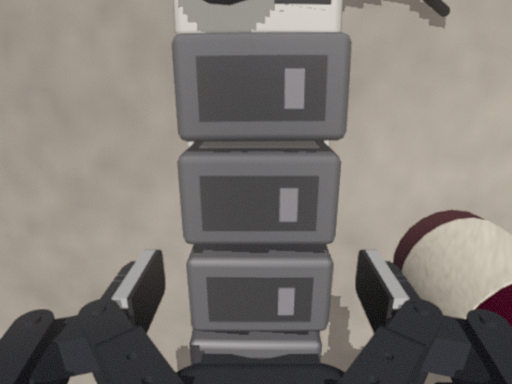

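>>> move_arm:
  translation:
    - [0,-0.4,0]
    - [0,-0.8,0]
    - [0,-1,0]
    - [0,-1,0]
    - [0.3,-0.4,-0.8]
    - [0.7,0,-1]
    - [0.9,0,-1]
    - [1,0,-0.9]
  rotation:
    - [0,0,0]
    - [0,0,0]
    - [0,0,0]
    - [0,0,0]
    - [0,0.5,0]
    - [0,0.5,0]
    - [0,0.5,0]
    - [0,0.5,0]
  claw: [1,1,1,1,1,1,1,1]

```text
time: 29.2
tool_pos: [0.5353, -0.0861, 0.1629]
ee_rot: [[-0.059, 0.002, 0.998], [-0.998, -0.0, -0.059], [-0.0, -1.0, 0.002]]
wrist_force: [-0.4, -1.2, 0.8]
grip_width: 0.0853
```

```bash
python3 -c "
from h import *
plan([.44,-.207,.15],-.18)"
```

```text
at [ 0.5353 -0.0861  0.1629] d_world mm [ -95.3 -120.9  -12.9] rotvec deg [-0.11  6.91 -0.01]
{"translation": [[0.84, 0.08, -0.59], [0.86, 0.09, -0.56], [0.87, 0.09, -0.55], [0.88, 0.08, -0.52], [0.89, 0.09, -0.5]], "rotation": [[-0.0, 0.28, -0.0], [-0.01, 0.28, -0.0], [-0.0, 0.27, -0.0], [-0.01, 0.28, -0.0], [-0.0, 0.27, -0.0]]} 5
```

>>> move_arm:
  translation:
    - [0.8,0.1,-0.6]
    - [0.9,0.1,-0.6]
    - [0.9,0.1,-0.5]
    - [0.8,0.1,-0.5]
    - [0.5,0,-0.3]
    - [0,0,0]
    - [0,0,0]
    - [0,0,0]
  rotation:
    - [0,0.3,0]
    - [0,0.3,0]
    - [0,0.3,0]
    - [0,0.3,0]
    - [0,0.2,0]
    - [0,0,0]
    - [0,0,0]
    - [0,0,0]
  claw: [1,1,1,1,1,1,1,1]

```text
time: 29.87
tool_pos: [0.4507, -0.1938, 0.1502]
ee_rot: [[-0.179, 0.003, 0.984], [-0.984, 0.0, -0.179], [-0.001, -1.0, 0.003]]
wrist_force: [0.2, -0.1, 0.3]
grip_width: 0.0855
```

```bash
python3 look.py w25; python3 crop.py w25 180 330 140 280 w25c.png;  python3 -c "
from h import *
print(robot.get_state()['joints'])"
```

```text
[ 0.4508 -0.1935  0.1501]
[ 0.62656266  0.68742662 -0.50655989  2.03581412  0.60888869  0.56624928
 -0.48915723]
```

View pics/w25.png

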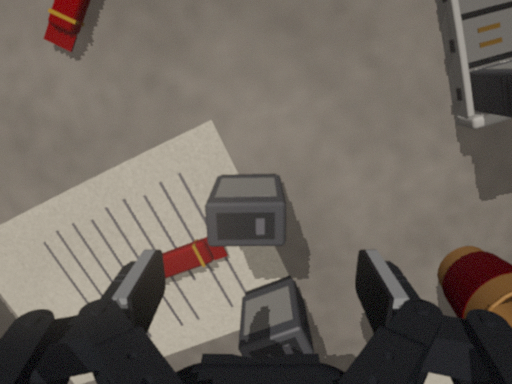

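View pics/w25c.png

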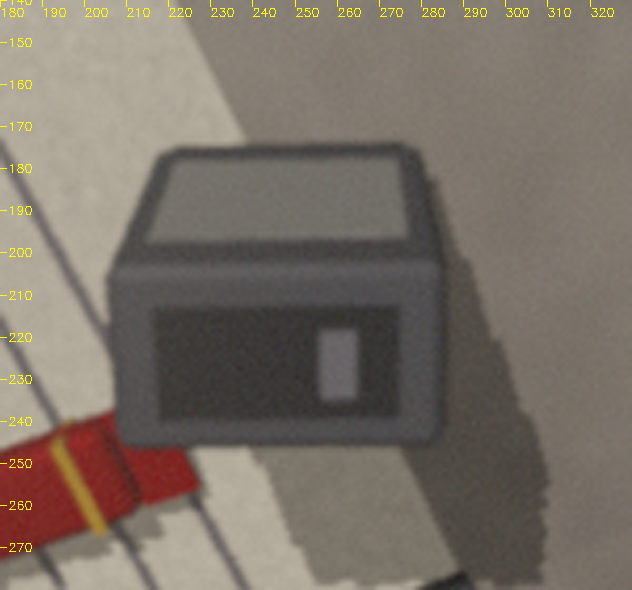

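```bash
python3 - <<'E'
from h import *
m=json.load(open('w25.json'))
q,e=fitrect([(206.1,203.5),(284.9,201.9),(284.4,244.4),(208,245.1)],m,.08,[.437,-.2,-.18]);print(q,e)
c,s=np.cos(q[2]),np.sin(q[2])
plan([q[0]+.0009*c,q[1]+.0009*s,.045],q[2])
E
```

```text
[ 0.43727174 -0.20837944 -0.16802122] 1.6329675545519147
at [ 0.4508 -0.1935  0.1501] d_world mm [ -12.7  -15.1 -105.1] rotvec deg [-0.14 -0.66 -0.06]
{"translation": [[0.14, 0.88, -0.08], [0.14, 0.87, -0.08], [0.15, 0.88, -0.09], [0.14, 0.87, -0.08]], "rotation": [[-0.01, -0.03, -0.0], [-0.01, -0.03, -0.0], [-0.0, -0.04, -0.01], [-0.01, -0.03, -0.0]]} 4
```

>>> move_arm:
  translation:
    - [0.3,0.1,-0.2]
    - [0.27,0.4,-0.13]
    - [0,0.7,0]
    - [0,0.8,0]
    - [0,0.8,0]
    - [0,0.5,0]
    - [0,0.2,0]
    - [0,0,0]
  rotation:
    - [0,-0.1,0]
    - [0,0,0]
    - [0,0,0]
    - [0,0,0]
    - [0,0,0]
    - [0,0,0]
    - [0,0,0]
    - [0,0,0]
  claw: [1,1,1,1,1,1,1,1]

```text
time: 30.58
tool_pos: [0.4358, -0.2091, 0.0432]
ee_rot: [[-0.17, -0.002, 0.985], [-0.985, 0.001, -0.17], [-0.0, -1.0, -0.003]]
wrist_force: [0.4, 0.6, -0.2]
grip_width: 0.0853
```

>>> move_arm:
  translation:
    - [0,0,0]
    - [0,0,0]
    - [0,0,0]
    - [0,0,0]
    - [0,0,0]
    - [0,0,0]
  rotation:
    - [0,0,0]
    - [0,0,0]
    - [0,0,0]
    - [0,0,0]
    - [0,0,0]
    - [0,0,0]
  claw: [0.5,0.5,0.5,0.5,0.5,0.5]

```text
time: 31.08
tool_pos: [0.4373, -0.21, 0.0455]
ee_rot: [[-0.172, 0.002, 0.985], [-0.985, -0.001, -0.172], [0.0, -1.0, 0.002]]
wrist_force: [0.0, -0.0, 7.4]
grip_width: 0.0552
```

```bash
python3 look.py w26;python3 crop.py w26 175 350 185 340 w26c.png
```

```text
[ 0.4373 -0.21    0.0455]
```

View pics/w26c.png

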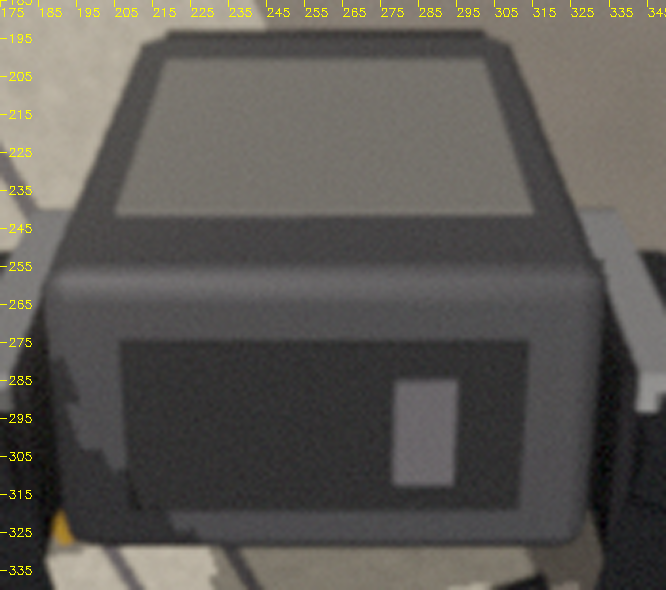

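>>> move_arm:
  translation:
    - [0,-0.4,0]
    - [0,-0.8,0]
    - [-0.4,-0.8,0.3]
    - [-0.7,-0.8,0.5]
    - [-0.8,-0.8,0.7]
    - [-0.8,-0.6,0.8]
    - [-0.7,-0.4,0.9]
    - [-0.4,0,1]
  rotation:
    - [0,0,0]
    - [0,-0.3,0]
    - [0,-0.5,0]
    - [0,-0.5,0]
    - [0,-0.5,0]
    - [0,-0.5,0]
    - [0,-0.5,0]
    - [0,-0.5,0]
  claw: [0.5,0.5,0.5,0.5,0.5,0.5,0.5,0.5]

```text
time: 31.8
tool_pos: [0.5681, -0.0949, 0.1858]
ee_rot: [[0.119, 0.004, 0.993], [-0.993, 0.001, 0.119], [-0.001, -1.0, 0.004]]
wrist_force: [0.3, 0.4, -2.7]
grip_width: 0.0558
```

```bash
python3 -c "
from h import *
plan([.653,-.073,.16],.114)"
```

```text
at [ 0.5681 -0.0949  0.1858] d_world mm [ 84.9  21.9 -25.8] rotvec deg [-0.24  0.31 -0.03]
{"translation": [[-0.13, 0.29, 0.96], [-0.13, 0.29, 0.97], [-0.13, 0.29, 0.96]], "rotation": [[-0.02, 0.02, -0.0], [-0.01, 0.02, -0.0], [-0.02, 0.02, -0.01]]} 3
```

>>> move_arm:
  translation:
    - [-0.1,0.2,0.9]
    - [-0.1,0.3,0.9]
    - [-0.1,0.4,0.9]
    - [0,0.2,0.1]
    - [0,0,0]
    - [0,0,0]
    - [0,0,0]
  rotation:
    - [0,0,0]
    - [0,0,0]
    - [0,0,0]
    - [0,0,0]
    - [0,0,0]
    - [0,0,0]
    - [0,0,0]
  claw: [0.5,0.5,0.5,0.5,0.5,0.5,0.5]

```text
time: 32.38
tool_pos: [0.6475, -0.0801, 0.1495]
ee_rot: [[0.114, -0.002, 0.993], [-0.993, -0.001, 0.114], [0.001, -1.0, -0.002]]
wrist_force: [-1.0, 0.2, -3.8]
grip_width: 0.0551
```

```bash
python3 look.py w27; python3 -c "
from h import *
plan([.6529,-.0729,.15],.114)"; python3 crop.py w27 200 340 70 205 w27c.png
```

```text
[ 0.6478 -0.08    0.1499]
at [ 0.6478 -0.08    0.1499] d_world mm [5.1 7.1 0.1] rotvec deg [0.05 0.03 0.05]
{"translation": [[-0.22, -0.0, 0.2]], "rotation": [[0.01, 0.01, 0.01]]} 1
```

View pics/w27.png

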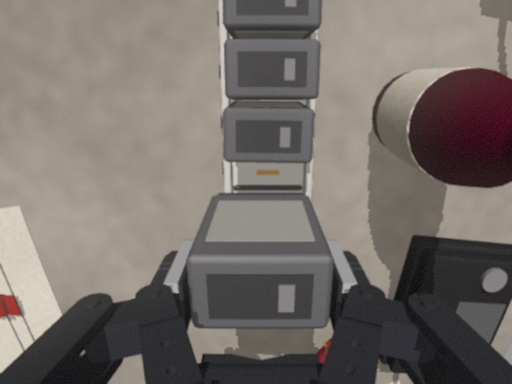

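View pics/w27c.png

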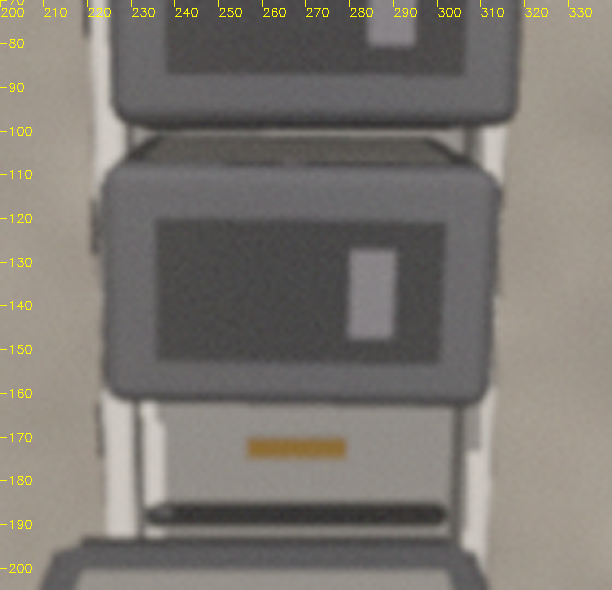

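```bash
python3 - <<'E'
from h import *
m=json.load(open('w27.json'))
print(fitrect([(223.3,108.4),(314.2,108.9),(312.1,162),(224.7,162)],m,.088,[.64,-.03,.1]))
print(back([(234,187),(301,187),(268,172)],'wrist',.0105,m))
E
```

```text
(array([ 0.64647258, -0.03367232,  0.11332931]), np.float64(1.2391672347929774))
[[ 0.62498165 -0.09455073  0.0105    ]
 [ 0.68356128 -0.08775883  0.0105    ]
 [ 0.65303686 -0.07752435  0.0105    ]]
```

>>> move_arm:
  translation:
    - [-0.22,0,0.18]
    - [0,0.1,0]
    - [0,0.4,0]
    - [0,0.4,0]
    - [0,0.4,0]
    - [0,0.4,0]
    - [0,0.1,0]
    - [0,0,0]
  rotation:
    - [0,0,0]
    - [0,0,0]
    - [0,0,0]
    - [0,0,0]
    - [0,0,0]
    - [0,0,0]
    - [0,0,0]
    - [0,0,0]
  claw: [0.5,0.5,0.5,0.5,0.5,0.5,0.5,0.5]

```text
time: 33.1
tool_pos: [0.6521, -0.0722, 0.0933]
ee_rot: [[0.115, -0.004, 0.993], [-0.993, -0.0, 0.115], [-0.0, -1.0, -0.004]]
wrist_force: [-1.0, 0.1, -2.7]
grip_width: 0.0552
```

```bash
python3 look.py w28; python3 -c "
from h import *
plan([.6529,-.0727,.054],.114)"
```

```text
[ 0.653  -0.072   0.0944]
at [ 0.653  -0.072   0.0944] d_world mm [ -0.1  -0.7 -40.4] rotvec deg [ 0.09  0.06 -0.01]
{"translation": [[0.01, 0.67, -0.0], [0.01, 0.68, -0.0]], "rotation": [[0.01, 0.01, -0.0], [0.01, 0.0, -0.0]]} 2
```

View pics/w28.png

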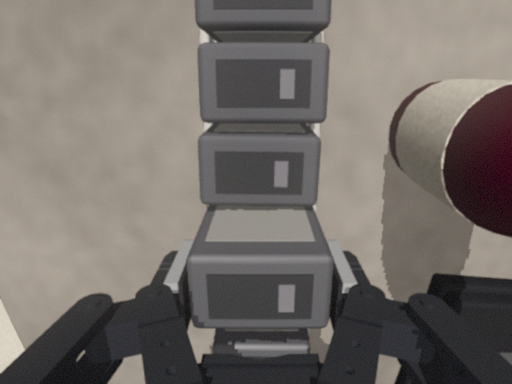

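>>> move_arm:
  translation:
    - [0.02,0.3,0]
    - [0,0.3,0]
    - [0,0.3,0]
    - [0,0.25,0]
    - [0,0.15,0]
    - [0,0.06,0]
    - [0,0,0]
    - [0,0,0]
  rotation:
    - [0,0,0]
    - [0,0,0]
    - [0,0,0]
    - [0,0,0]
    - [0,0,0]
    - [0,0,0]
    - [0,0,0]
    - [0,0,0]
  claw: [0.5,0.5,0.5,0.5,0.5,0.5,0.5,0.5]

```text
time: 33.82
tool_pos: [0.6539, -0.0724, 0.0548]
ee_rot: [[0.115, 0.001, 0.993], [-0.993, 0.0, 0.115], [-0.0, -1.0, 0.001]]
wrist_force: [0.4, 0.5, -2.6]
grip_width: 0.0553
```

>>> move_arm:
  translation:
    - [0,0,0]
    - [0,0,0]
    - [0,0,0]
    - [0,0,0]
    - [0,0,0]
  rotation:
    - [0,0,0]
    - [0,0,0]
    - [0,0,0]
    - [0,0,0]
    - [0,0,0]
  claw: [0.5,0.8,1,1,1]

```text
time: 34.23
tool_pos: [0.654, -0.0725, 0.0552]
ee_rot: [[0.115, 0.001, 0.993], [-0.993, 0.0, 0.115], [0.0, -1.0, 0.001]]
wrist_force: [-0.4, 0.9, -0.4]
grip_width: 0.0853
```

```bash
python3 look.py w29
```

```text
[ 0.6539 -0.0726  0.055 ]
```

View pics/w29.png

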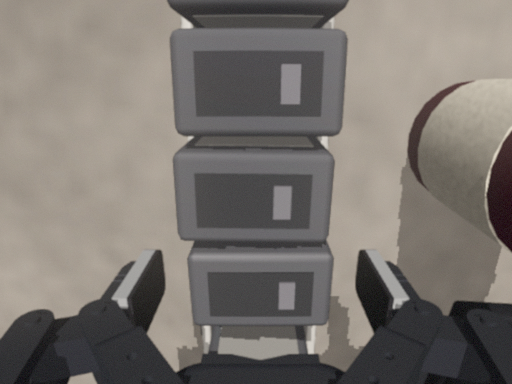

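>>> move_arm:
  translation:
    - [0,-0.4,0]
    - [0,-0.8,0]
    - [0,-1,0]
    - [0,-0.9,0]
    - [0.3,-0.3,-0.9]
    - [0.8,0,-1]
    - [0.9,0,-1]
    - [0.9,0,-1]
  rotation:
    - [0,0,0]
    - [0,0,0]
    - [0,0,0]
    - [0,0,0]
    - [0,-0.3,0]
    - [0,-0.3,0]
    - [0,-0.3,0]
    - [0,-0.3,0]
  claw: [1,1,1,1,1,1,1,1]

```text
time: 34.95
tool_pos: [0.5513, -0.1768, 0.1581]
ee_rot: [[0.221, 0.002, 0.975], [-0.975, -0.001, 0.221], [0.001, -1.0, 0.001]]
wrist_force: [1.1, -0.6, -0.2]
grip_width: 0.0854
```

```bash
python3 -c "
from h import *
plan([.45,-.312,.15],.222)"
```

```text
at [ 0.5513 -0.1768  0.1581] d_world mm [-101.3 -135.2   -8.1] rotvec deg [-0.08  0.08  0.06]
{"translation": [[0.73, 0.05, -0.86], [0.73, 0.05, -0.86], [0.73, 0.06, -0.86], [0.73, 0.06, -0.86], [0.73, 0.05, -0.85]], "rotation": [[-0.0, 0.0, 0.0], [-0.0, 0.0, 0.0], [-0.01, 0.01, 0.0], [-0.0, 0.0, 0.01], [-0.01, 0.01, 0.0]]} 5
```

>>> move_arm:
  translation:
    - [0.75,0,-0.85]
    - [0.75,0,-0.85]
    - [0.75,0.1,-0.85]
    - [0.75,0.1,-0.85]
    - [0.7,0,-0.8]
    - [0,0,0]
    - [0,0,0]
    - [0,0,0]
  rotation:
    - [0,0,0]
    - [0,0,0]
    - [0,0,0]
    - [0,0,0]
    - [0,0,0]
    - [0,0,0]
    - [0,0,0]
    - [0,0,0]
  claw: [1,1,1,1,1,1,1,1]

```text
time: 35.62
tool_pos: [0.4541, -0.3119, 0.1515]
ee_rot: [[0.218, 0.002, 0.976], [-0.976, -0.0, 0.218], [0.0, -1.0, 0.002]]
wrist_force: [1.1, 0.0, -0.5]
grip_width: 0.0856
```

```bash
python3 look.py w30; python3 crop.py w30 180 330 140 280 w30c.png;  python3 -c "
from h import *
print(robot.get_state()['joints'])"
```

```text
[ 0.4546 -0.3112  0.1515]
[ 0.90511513  0.77867769 -0.66730911  1.85454073  0.68801098  0.75200926
  0.0756255 ]
```

View pics/w30.png

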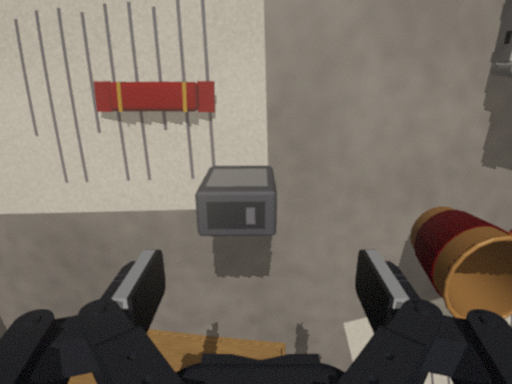

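View pics/w30c.png

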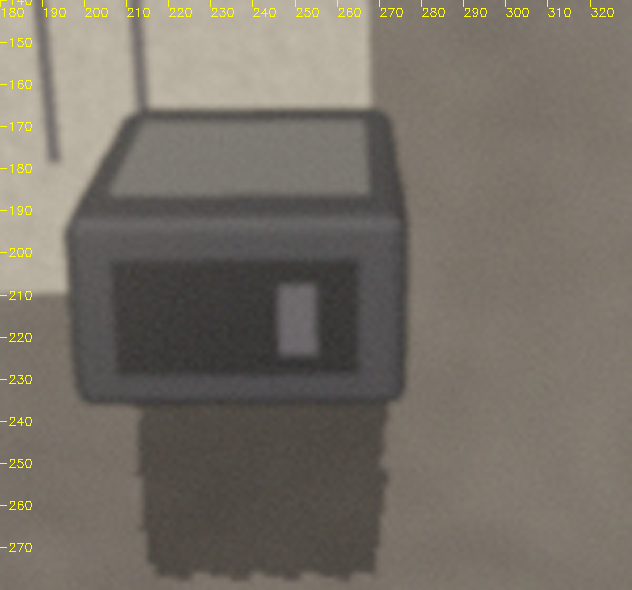

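```bash
python3 - <<'E'
from h import *
m=json.load(open('w30.json'))
q,e=fitrect([(196.1,192.5),(276.8,191.8),(275.4,235.4),(199,235.4)],m,.08,[.437,-.32,.2]);print(q,e)
c,s=np.cos(q[2]),np.sin(q[2])
plan([q[0]+.0009*c,q[1]+.0009*s,.045],q[2])
E
```

```text
[ 0.43994806 -0.32485932  0.22208687] 1.3196555553486455
at [ 0.4546 -0.3112  0.1515] d_world mm [ -13.8  -13.5 -106.5] rotvec deg [-0.12 -0.04  0.01]
{"translation": [[0.08, 0.89, -0.14], [0.09, 0.89, -0.14], [0.08, 0.88, -0.14], [0.09, 0.89, -0.13]], "rotation": [[-0.01, -0.0, 0.0], [-0.0, -0.0, 0.0], [-0.01, -0.0, 0.0], [-0.0, -0.01, 0.0]]} 4
```

>>> move_arm:
  translation:
    - [0.2,0.1,-0.3]
    - [0.14,0.4,-0.25]
    - [0,0.7,0]
    - [0,0.8,0]
    - [0,0.8,0]
    - [0,0.5,0]
    - [0,0.25,0]
    - [0,0,0]
  rotation:
    - [0,0,0]
    - [0,0,0]
    - [0,0,0]
    - [0,0,0]
    - [0,0,0]
    - [0,0,0]
    - [0,0,0]
    - [0,0,0]
  claw: [1,1,1,1,1,1,1,1]

```text
time: 36.33
tool_pos: [0.4388, -0.3249, 0.0427]
ee_rot: [[0.219, -0.002, 0.976], [-0.976, 0.001, 0.219], [-0.002, -1.0, -0.002]]
wrist_force: [0.2, 0.4, -1.3]
grip_width: 0.0857
```

>>> move_arm:
  translation:
    - [0,0,0]
    - [0,0,0]
    - [0,0,0]
    - [0,0,0]
    - [0,0,0]
    - [0,0,0]
  rotation:
    - [0,0,0]
    - [0,0,0]
    - [0,0,0]
    - [0,0,0]
    - [0,0,0]
    - [0,0,0]
  claw: [0.5,0.5,0.5,0.5,0.5,0.5]

```text
time: 36.83
tool_pos: [0.4405, -0.3262, 0.0454]
ee_rot: [[0.218, 0.002, 0.976], [-0.976, -0.001, 0.218], [0.002, -1.0, 0.002]]
wrist_force: [-0.1, 0.4, 6.0]
grip_width: 0.0553
```

```bash
python3 look.py w31;python3 crop.py w31 175 350 185 340 w31c.png
```

```text
[ 0.4405 -0.3262  0.0454]
```

View pics/w31c.png

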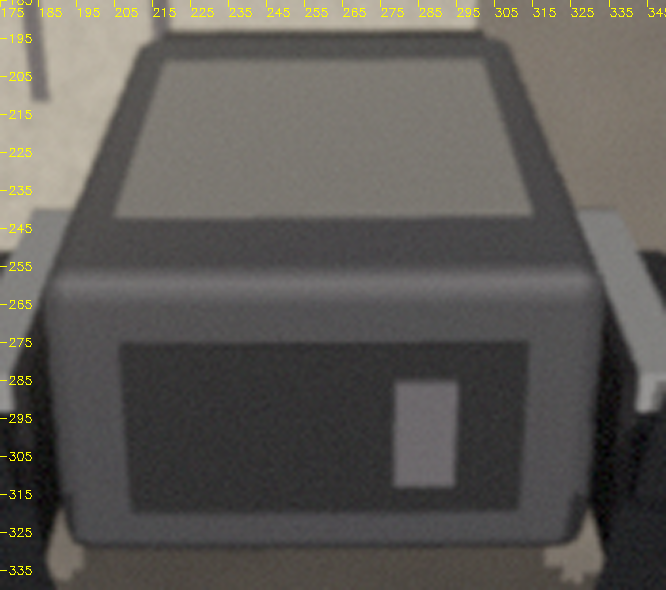

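>>> move_arm:
  translation:
    - [0,-0.4,0]
    - [0,-0.8,0]
    - [-0.4,-0.8,0.5]
    - [-0.5,-0.8,0.8]
    - [-0.5,-0.8,0.9]
    - [-0.6,-0.6,0.9]
    - [-0.6,-0.4,0.9]
    - [-0.7,0,0.9]
  rotation:
    - [0,0,0]
    - [0,0.2,0]
    - [0,0.2,0]
    - [0,0.2,0]
    - [0,0.2,0]
    - [0,0.2,0]
    - [0,0.2,0]
    - [0,0,0]
  claw: [0.5,0.5,0.5,0.5,0.5,0.5,0.5,0.5]

```text
time: 37.55
tool_pos: [0.5714, -0.2052, 0.1857]
ee_rot: [[0.113, 0.004, 0.994], [-0.994, -0.001, 0.113], [0.002, -1.0, 0.004]]
wrist_force: [0.8, -1.1, -3.4]
grip_width: 0.0557
```

```bash
python3 -c "
from h import *
plan([.6578,-.1114,.155],.114)"
```

```text
at [ 0.5714 -0.2052  0.1857] d_world mm [ 86.4  93.8 -30.7] rotvec deg [-0.23 -0.05  0.11]
{"translation": [[-0.7, 0.26, 0.8], [-0.69, 0.26, 0.8], [-0.7, 0.25, 0.81], [-0.69, 0.26, 0.8]], "rotation": [[-0.01, -0.0, 0.01], [-0.01, -0.0, 0.0], [-0.01, -0.01, 0.01], [-0.02, -0.0, 0.0]]} 4
```

>>> move_arm:
  translation:
    - [-0.7,0.1,0.8]
    - [-0.7,0.2,0.8]
    - [-0.7,0.3,0.8]
    - [-0.5,0.4,0.8]
    - [0,0,0]
    - [0,0,0]
    - [0,0,0]
  rotation:
    - [0,0,0]
    - [0,0,0]
    - [0,0,0]
    - [0,0,0]
    - [0,0,0]
    - [0,0,0]
    - [0,0,0]
  claw: [0.5,0.5,0.5,0.5,0.5,0.5,0.5]

```text
time: 38.13
tool_pos: [0.6547, -0.1177, 0.1518]
ee_rot: [[0.115, -0.002, 0.993], [-0.993, -0.001, 0.115], [0.001, -1.0, -0.002]]
wrist_force: [0.7, 0.2, -3.2]
grip_width: 0.0556
```

```bash
python3 look.py w32; python3 -c "
from h import *
plan([.6578,-.1114,.15],.114)"; python3 crop.py w32 200 340 70 205 w32c.png
```

```text
[ 0.6547 -0.1185  0.1521]
at [ 0.6547 -0.1185  0.1521] d_world mm [ 3.1  7.1 -2.1] rotvec deg [ 0.1  -0.01  0.07]
{"translation": [[-0.22, 0.07, 0.13]], "rotation": [[0.02, -0.0, 0.01]]} 1
```

View pics/w32.png

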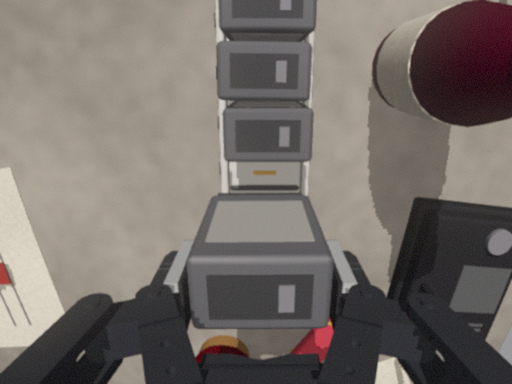

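View pics/w32c.png

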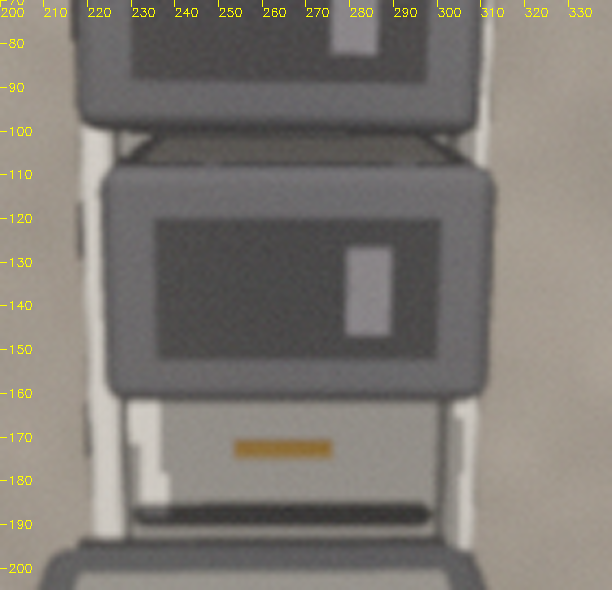

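```bash
python3 - <<'E'
from h import *
m=json.load(open('w32.json'))
print(fitrect([(223.8,108.4),(313,108.9),(311.4,160.6),(225.2,161.1)],m,.088,[.64,-.07,.1]))
print(back([(231,187.5),(298,187.5)],'wrist',.0105,m))
E
```

```text
(array([ 0.65358115, -0.07136184,  0.11690986]), np.float64(1.5080263147561817))
[[ 0.62943686 -0.13375441  0.0105    ]
 [ 0.68852532 -0.12686846  0.0105    ]]
```

>>> move_arm:
  translation:
    - [-0.22,0,0.12]
    - [0,0.1,0]
    - [0,0.4,0]
    - [0,0.4,0]
    - [0,0.4,0]
    - [0,0.4,0]
    - [0,0.15,0]
    - [0,0,0]
  rotation:
    - [0,0,0]
    - [0,0,0]
    - [0,0,0]
    - [0,0,0]
    - [0,0,0]
    - [0,0,0]
    - [0,0,0]
    - [0,0,0]
  claw: [0.5,0.5,0.5,0.5,0.5,0.5,0.5,0.5]

```text
time: 38.85
tool_pos: [0.6572, -0.1101, 0.0942]
ee_rot: [[0.115, -0.004, 0.993], [-0.993, -0.0, 0.115], [-0.0, -1.0, -0.004]]
wrist_force: [-0.2, 1.1, -3.2]
grip_width: 0.0555
```

```bash
python3 look.py w33; python3 -c "
from h import *
plan([.6575,-.1115,.054],.114)"
```

```text
[ 0.6581 -0.11    0.0954]
at [ 0.6581 -0.11    0.0954] d_world mm [ -0.6  -1.5 -41.4] rotvec deg [ 0.11  0.06 -0.02]
{"translation": [[0.02, 0.69, -0.01], [0.03, 0.69, -0.01]], "rotation": [[0.01, 0.01, -0.0], [0.01, 0.0, -0.0]]} 2
```

View pics/w33.png

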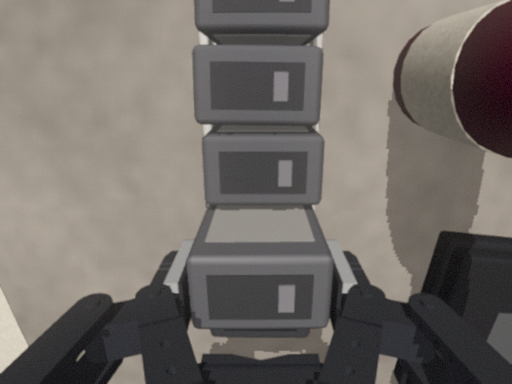

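>>> move_arm:
  translation:
    - [0.05,0.2,-0.02]
    - [0,0.3,0]
    - [0,0.3,0]
    - [0,0.25,0]
    - [0,0.2,0]
    - [0,0.12,0]
    - [0,0,0]
    - [0,0,0]
  rotation:
    - [0,0,0]
    - [0,0,0]
    - [0,0,0]
    - [0,0,0]
    - [0,0,0]
    - [0,0,0]
    - [0,0,0]
    - [0,0,0]
  claw: [0.5,0.5,0.5,0.5,0.5,0.5,0.5,0.5]

```text
time: 39.57
tool_pos: [0.6583, -0.1114, 0.0553]
ee_rot: [[0.115, -0.0, 0.993], [-0.993, 0.0, 0.115], [-0.0, -1.0, -0.0]]
wrist_force: [0.6, 0.6, -3.8]
grip_width: 0.0552
```

>>> move_arm:
  translation:
    - [0,0,0]
    - [0,0,0]
    - [0,0,0]
    - [0,0,0]
    - [0,0,0]
  rotation:
    - [0,0,0]
    - [0,0,0]
    - [0,0,0]
    - [0,0,0]
    - [0,0,0]
  claw: [0.5,0.8,1,1,1]

```text
time: 39.98
tool_pos: [0.6588, -0.1115, 0.0562]
ee_rot: [[0.115, 0.001, 0.993], [-0.993, -0.0, 0.115], [0.0, -1.0, 0.001]]
wrist_force: [1.0, -0.3, -0.5]
grip_width: 0.0857
```

```bash
python3 look.py w34
```

```text
[ 0.6587 -0.1115  0.0561]
```

View pics/w34.png

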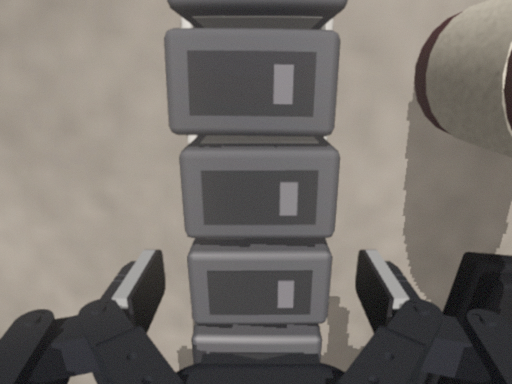

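>>> move_arm:
  translation:
    - [0,-0.4,0]
    - [0,-0.8,0]
    - [0,-1,0]
    - [0,-1,0]
    - [-0.8,-1,-0.2]
    - [-0.9,-1,-0.3]
    - [-0.9,-1,-0.3]
    - [-0.9,-0.5,-0.3]
  rotation:
    - [0,0,0]
    - [0,0,0]
    - [0,0,0]
    - [0,0,0]
    - [0,0,0]
    - [0,0,0]
    - [0,0,0]
    - [0,0,0]
  claw: [1,1,1,1,1,1,1,1]

```text
time: 40.7
tool_pos: [0.6145, -0.009, 0.2615]
ee_rot: [[0.115, 0.007, 0.993], [-0.993, 0.001, 0.115], [-0.0, -1.0, 0.007]]
wrist_force: [0.5, 0.7, -0.5]
grip_width: 0.0855
```

>>> move_arm:
  translation:
    - [0,0,0]
    - [0,0,0]
    - [0,0,0]
  rotation:
    - [0,0,0]
    - [0,0,0]
    - [0,0,0]
  claw: [0,0,0]

```text
time: 40.95
tool_pos: [0.6134, -0.0119, 0.2568]
ee_rot: [[0.114, 0.0, 0.993], [-0.993, -0.002, 0.114], [0.002, -1.0, 0.0]]
wrist_force: [-0.7, -0.3, -1.0]
grip_width: 0.0516
```

```bash
python3 look.py w35; python3 crop.py w35 210 370 0 290 w35c.png; python3 -c "
from h import *
pic('top','top3.png'); pic('scene','scene3.png')"; python3 crop.py scene3 180 320 160 230 s3c.png
```

```text
[ 0.6134 -0.0127  0.2561]
```

View pics/w35.png

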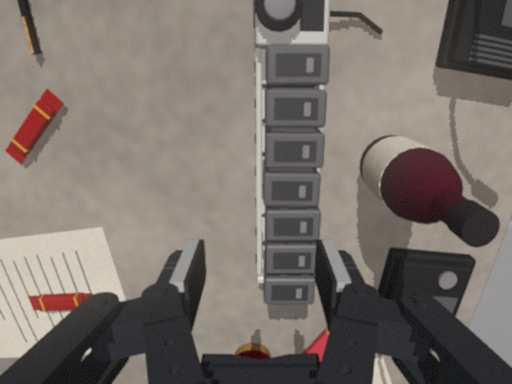

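View pics/w35c.png

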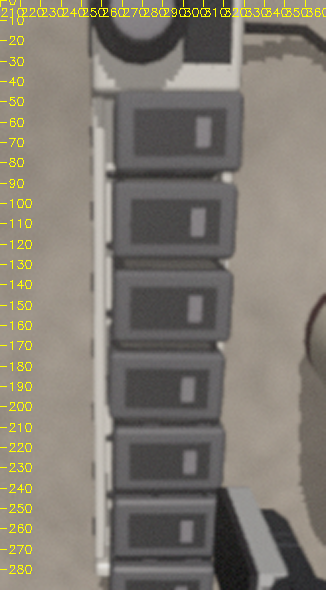

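View pics/s3c.png

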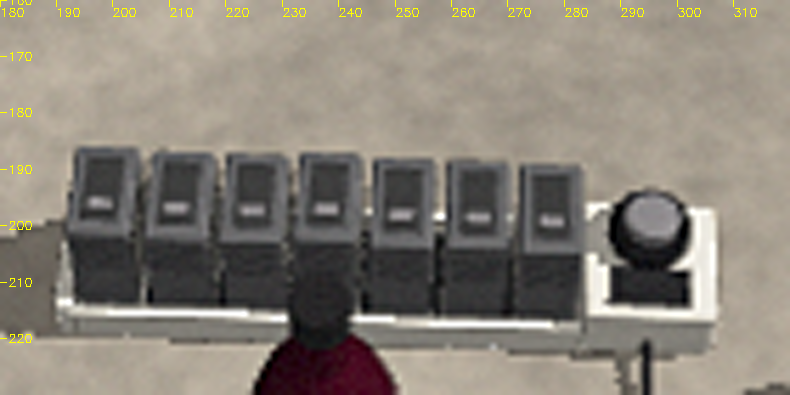

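View pics/top3.png

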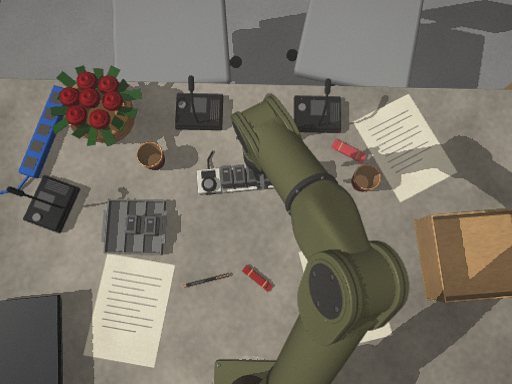

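>>> move_arm:
  translation:
    - [-0.8,0.3,0]
    - [-0.8,0.5,0]
    - [-0.8,0.7,0]
    - [-0.8,0.8,-0.2]
    - [-0.8,0.8,-0.2]
    - [-0.8,0.8,-0.2]
    - [0,0.8,0]
    - [0,0,0]
  rotation:
    - [0,0,0]
    - [0,0,0]
    - [0,0,0]
    - [0,0,0]
    - [0,0,0]
    - [0,0,0]
    - [0,0,0]
    - [0,0,0]
  claw: [0,0,0,0,0,0,0,0]

```text
time: 41.77
tool_pos: [0.5756, 0.1297, 0.1107]
ee_rot: [[0.117, -0.009, 0.993], [-0.993, -0.003, 0.117], [0.002, -1.0, -0.009]]
wrist_force: [0.0, -0.9, -0.2]
grip_width: -0.0003
```

```bash
python3 look.py w36; python3 -c "
from h import *
plan([.6137,.1365,.085],.114)"
```

```text
[0.5774 0.1285 0.1128]
at [0.5774 0.1285 0.1128] d_world mm [ 36.3   8.  -27.8] rotvec deg [0.34 0.06 0.13]
{"translation": [[-0.06, 0.46, 0.62], [-0.07, 0.46, 0.62]], "rotation": [[0.03, 0.01, 0.01], [0.04, 0.0, 0.02]]} 2
```

View pics/w36.png

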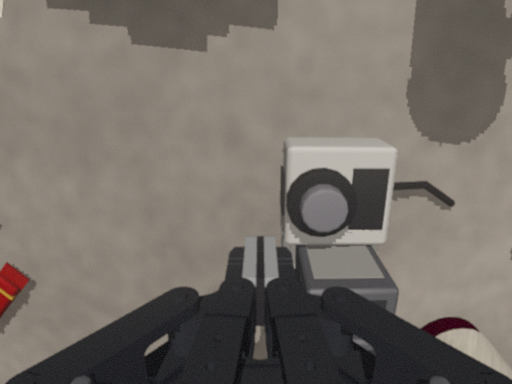

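```bash
python3 - <<'E'
from h import *
m=json.load(open('w36.json'))
print(back([(324,209)],'wrist',.062,m))
b=back([(324,209)],'wrist',.062,m)[0]
plan([b[0],b[1],.085],.114)
E
```

```text
[[0.61272143 0.13776367 0.062     ]]
at [0.5774 0.1285 0.1128] d_world mm [ 35.3   9.3 -27.8] rotvec deg [0.34 0.06 0.13]
{"translation": [[-0.09, 0.46, 0.61], [-0.08, 0.46, 0.6]], "rotation": [[0.03, 0.01, 0.01], [0.04, 0.0, 0.02]]} 2
```

>>> move_arm:
  translation:
    - [-0.1,0,0.6]
    - [-0.05,0.3,0.6]
    - [0,0.6,0]
    - [0,0,0]
    - [0,0,0]
    - [0,0,0]
  rotation:
    - [0,0,0]
    - [0,0,0]
    - [0,0,0]
    - [0,0,0]
    - [0,0,0]
    - [0,0,0]
  claw: [0,0,0,0,0,0]

```text
time: 42.32
tool_pos: [0.6147, 0.1376, 0.0896]
ee_rot: [[0.113, 0.001, 0.994], [-0.994, -0.0, 0.113], [0.0, -1.0, 0.001]]
wrist_force: [-0.2, -0.4, 0.2]
grip_width: -0.0002
```

```bash
python3 look.py w37
```

```text
[0.6148 0.138  0.0899]
```

View pics/w37.png

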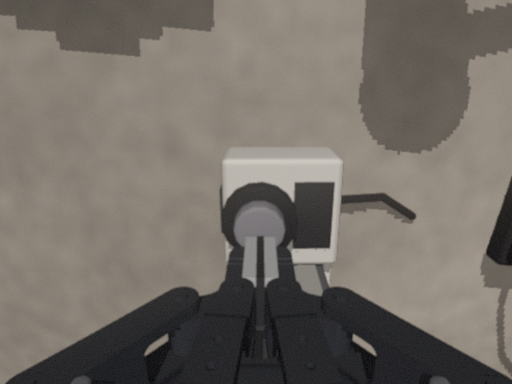

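>>> move_arm:
  translation:
    - [0,0.3,-0.05]
    - [0,0.3,0]
    - [0,0.3,0]
    - [0,0.15,0]
    - [0,0,0]
    - [0,0,0]
    - [0,0,0]
  rotation:
    - [0,0,0]
    - [0,0,0]
    - [0,0,0]
    - [0,0,0]
    - [0,0,0]
    - [0,0,0]
    - [0,0,0]
  claw: [0,0,0,0,0,0,0]

```text
time: 42.95
tool_pos: [0.6125, 0.1382, 0.0568]
ee_rot: [[0.115, -0.001, 0.993], [-0.993, -0.001, 0.115], [0.001, -1.0, -0.001]]
wrist_force: [-0.3, -1.3, 4.3]
grip_width: 0.0003
```

>>> move_arm:
  translation:
    - [0,0.06,0]
    - [0,0,0]
    - [0,0,0]
  rotation:
    - [0,0,0]
    - [0,0,0]
    - [0,0,0]
  claw: [0,0,0]

```text
time: 43.2
tool_pos: [0.6126, 0.1382, 0.0561]
ee_rot: [[0.115, -0.0, 0.993], [-0.993, -0.001, 0.115], [0.001, -1.0, -0.0]]
wrist_force: [-2.8, -1.9, 10.8]
grip_width: 0.0001
```

>>> move_arm:
  translation:
    - [0,0.03,0]
    - [0,0,0]
    - [0,-0.3,0]
    - [0,-0.6,0]
    - [0,-0.9,0]
    - [0,-1,0]
    - [0,-1,0]
    - [0,0,0]
  rotation:
    - [0,0,0]
    - [0,0,0]
    - [0,0,0]
    - [0,0,0]
    - [0,0,0]
    - [0,0,0]
    - [0,0,0]
    - [0,0,0]
  claw: [0,0,0,0,0,0,0,0]

```text
time: 43.87
tool_pos: [0.616, 0.1406, 0.1739]
ee_rot: [[0.115, 0.009, 0.993], [-0.993, 0.004, 0.115], [-0.003, -1.0, 0.01]]
wrist_force: [1.5, 0.8, 0.9]
grip_width: -0.0
```

>>> move_arm:
  translation:
    - [0,-0.8,-0.6]
    - [0,-0.8,-0.8]
    - [0,-0.8,-0.8]
    - [0,-0.8,-0.8]
    - [0,0,-0.8]
    - [0,0,-0.6]
    - [0,0,0]
    - [0,0,0]
  rotation:
    - [0,0,0]
    - [0,0,0]
    - [0,0,0]
    - [0,0,0]
    - [0,0,0]
    - [0,0,0]
    - [0,0,0]
    - [0,0,0]
  claw: [0,0,0,0,0,0,0,0]

```text
time: 44.53
tool_pos: [0.4811, 0.123, 0.2641]
ee_rot: [[0.116, -0.0, 0.993], [-0.993, -0.001, 0.116], [0.001, -1.0, -0.0]]
wrist_force: [0.5, -0.4, -0.6]
grip_width: -0.0001
```

```bash
python3 look.py w38; python3 -c "
from h import *
pic('top','top4.png'); pic('scene','scene4.png')"; python3 crop.py scene4 180 400 130 260 s4c.png;python3 crop.py top4 90 330 140 270 t4c.png
```

```text
[0.4821 0.1232 0.264 ]
```

View pics/w38.png

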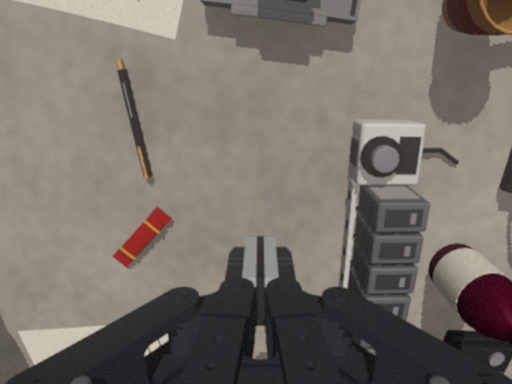

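View pics/s4c.png

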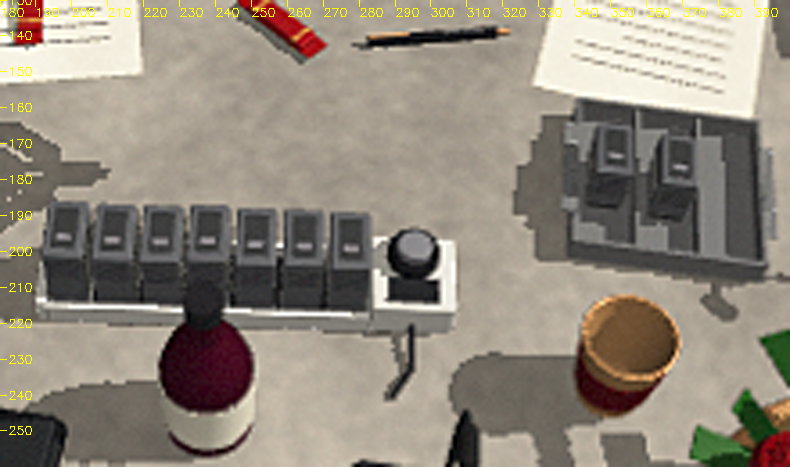

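View pics/t4c.png

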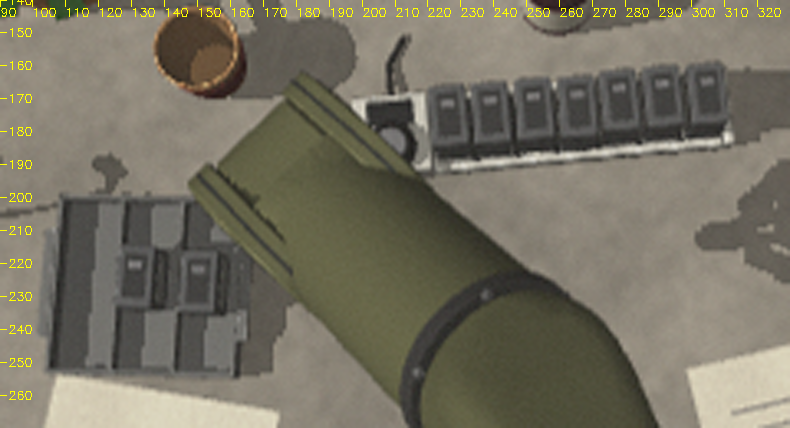

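```bash
python3 - <<'E'
from h import *
s=robot.get_state();print(s['time'],np.abs(s['qvel']).max(),s['wrist_force'])
print(robot.job_done())
E
```

```text
44.6833 0.004094000209812495 [0.04757634 0.12539473 0.69800659]
the job is handed in; nothing more can be done
None
```

The job was handed in at about 44.7 s on the robot's clock. It gave no verdict, so what follows is from my own checks.

- **Short packs:** The two short packs, from bays 2 and 5, stand upright in the near and middle compartments of the return tray.
- **Tall packs:** All four waiting tall packs are in bays 6, 5, 3 and 2. The three tall packs already in the charger were left where they were.
- **Fit in the row:** In the last scene picture all seven tops look level. I measured the packs in bays 6 and 3 after release. Both were within about 2 mm of their bay centres. The packs in bays 5 and 2 I judged only from the pictures.
- **Release height:** The packs in bays 3 and 2 were let go 1 to 2.5 mm high and settled down level with the others.
- **Start button:** I pressed it until it stopped moving, with the force rising from 4.3 N to 10.8 N. I then let it up, and the last pictures show it raised. I took bottoming out from that force and the tool position, because the button's travel has no direct reading.
- **Cups and bottle:** In the last pictures the bottle and the cup beside the tray stand upright where they were. The other cup was last seen upright in the overhead picture just before I pressed the button.
- **Arm at hand-in:** The arm was clear of everything and at rest.

No check failed. Across pictures, my estimates of the charger's position differed by about 1 mm and its angle by about 0.02 rad.

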